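Fit the cross rod of a three-post support stand

ROBOT

A 6-joint arm with a two-finger parallel gripper is mounted at the origin on the work surface. World frame = base frame: x ahead of the robot, y to its left, z up, the work surface at z = 0. Lengths are in m, angles in rad, forces in N, time in s.
With the tool pointing down it reaches from about 0.3 to 0.875 m from the base axis. Payload 6.4 kg.
Tool frame: the origin (TCP) lies at the very end of the fingers, on their centre line; the grasp point (between the pads) lies ctrl.grip_point_offset behind it (ctrl.grip_point_offset is the distance from the TCP to the grasp point, in m); z points along the fingers, x is the direction in which the jaws open and shut, and the axes are right-handed (so a half turn about z gives the same grasp; the last joint's range is limited). The gripper opens to 85 mm and grips with 20 to 120 N. Pads are 22 mm wide; open, the fingers measure 114 mm over their backs; the gripper's body (76 mm by 85 mm) begins 54 mm behind the grasp point. The pads swing forward as they close: fully open they stand 13 mm farther back than shut.
Start: joints at [1.129, 0.181, 1.607, -0, 1.354, -0.206], TCP at [0.134, 0.559, 0.231] pointing down, gripper open.
Joint ranges: [-2.99, 2.99], [-0.89, 2.07], [0.3, 2.58], [-1.14, 4.28], [0, 2.63], [-3.12, 3.12]. Speed limits (rad/s): [2.57, 2.57, 3.01, 3.14, 3.14, 3.14].

INTERFACE

Orientations are given as a unit quaternion [w, x, y, z].
In Python, from bench import get_obs, viewer, workorder, ctrl gives the robot as it stands. The module is installed in compiled form; this text tells all that it offers.
- The arm moves only by the tool move_arm, never from a script. Its argument "increments" is a list of rows, each an object of numbers: "tx", "ty", "tz": the shift along the tool's x, y, z in m; "turn": the turn about the tool's z in degrees. A call has 1 to 20 rows; each row is the pose to reach, as a shift and turn from the pose commanded when the call began, along the tool's axes at that moment; what a row does not reach only later rows make up. A row lasts 1/12 s, in which the tool goes at most 41.7 mm and 7.16 degrees, less where a joint would pass 70% of its speed; a pose out of reach is approached as far as the arm can. A call with a gripper value outside its range is refused whole. "gripper" is the opening, from 0 (shut) to 1 (fully open), set as the call begins (left out, the last holds). The fingers move at their own pace and stop on an object; the grip force is fixed at half the most. Time passes only in rows, so rows that repeat a pose let the fingers close. It gives the time, the measured TCP pose, the force and the opening at its end, in the units of the state.
- get_obs(): the state, without advancing time (a new reading comes with each control period).
- viewer.camera(name): name is "side" or "top" or "wrist"; returns (picture, depth): 400x640x3 uint8, red, green, blue; 400x640 float32, m along the optical axis (not along the pixel's ray), 0 where there is no reading.
- viewer.get_calibration(name): a dict with "intrinsics" (3x3 intrinsics, pixels), "origin" and "attitude" of the camera in the world. Camera axes: x right, y up, looking along -z (the intrinsics and any distortion apply to the point x, -y, -z); pixel columns grow to the right and rows downward; lengths in m; the calibration is good to about 2 mm. A picture is of the moment at which its call begins: read the wrist's pose just before it. get_calibration takes no time and is no camera call; for the wrist camera it gives the pose at the moment of the call.
- workorder.hand_in(): hands the job in, once; it reports no verdict.
The state is a dict: "time_s": time; "q": joint angles; "dq": joint speeds; "joint_efforts": joint torques, N m; "eef_pos": TCP position; "eef_rot": TCP orientation; "wrist_force": force on the tool from outside, world axes, zero at the start; "torque": the same for the moment, N m; "opening": opening from 0.0 (shut) to 1.0 (fully open).
Only numpy, scipy, OpenCV 4.12 (cv2) and the standard library are available. Lean on these libraries where they do the work, as an engineer would, in place of code of your own. Each camera call takes 0.05 s, during which the arm holds its last target.

TASK

Take the cross rod from its rest, pass its bare tip first through the near clamp, then through the middle clamp, and push it fully home in the blind socket on the far post, so that it lies level along the stand; then let go. The two clamps are slackened and sit a little high or low, so feel for each bore and ease the clamp onto line with the rod; never ram or wedge it (nothing should press on the stand with more than 40 N). Leave the bottle, flask, tube rack and dishes where they are.

Things in the scene. Friction and masses are not known exactly. Their poses are not given: they have to be found in the camera images.
- rod: Aluminium cross rod, 12 mm thick, 320 mm long, about 100 g, red end cap (15 mm thick, 16 mm long) on its tail. Origin on its axis at mid-length, x along it towards the bare tip; it may be rolled about x. Starts level in the rod rest, tip pointing to the robot's left (+y). The tip's last 1.5 mm is bevelled (flat end 9 mm across). Held by the tail it tilts a little in the jaws under load.
- rod_tip (a point): Middle of the rod's bare end face, on its axis, 160 mm from the rod's origin.
- rod_rest: Fixed blue rest: foot 50 x 190 x 8 mm, two forks 75 mm either side of its middle along its y, 62 mm tall; the rod's axis lies 56 mm above the bench. Origin on the bench under its middle, z up. The rod's middle lies within 6 mm of the rest's, so its tail sticks out about 80 mm beyond the -y fork and can be gripped there from above.
- stand: Fixed three-post stand: white base plate 130 x 300 x 12 mm, steel posts 12 mm thick, 190 mm tall at x = +30, y = -100, 0, +100 mm. Origin on the bench under the rod line at the middle post; y runs along the rod line from near to far post (the way the rod goes in), z up. The rod line is at x = 0, 120 mm above the bench. Home, the rod's tail is at y = -214 mm and its tip at y = +106 mm.
- near_bore (a point): Point fixed on the stand: middle of the near clamp's entry face if the clamp were exactly on the rod line (y = -112 mm, z = 120 mm). The real bore is up to 10 mm above or below this point; that height is not reported and must be felt or seen. Clamp: grey metal, 62 x 24 x 34 mm high (x -17 to +45 mm), 14 mm bore, 24 mm through; black thumbscrews stick out 24 mm to -x and +x.
- mid_bore (a point): The same for the middle clamp, identical (entry face y = -12 mm, z = 120 mm): real bore up to 10 mm higher or lower. Both clamps: bore at x = 0, parallel to the stand's y. A clamp does not turn; slack on its post, it slides under about 1 N down or 2 N up (14 mm each way from the rod line) and stays where left. Sharp-edged bores: a tip more than about 2.5 mm off centre lands on the face.
- socket_mouth (a point): Centre of the mouth of the fixed blind end socket on the far post (a grey block like the clamps), exactly on the rod line: x = 0, y = +86 mm, z = 120 mm in the stand's axes. Bore 14 mm wide, 20 mm deep, floor at y = +106 mm.
- bottle: Bystander: green closed glass bottle with a blue cap, 80 mm in diameter, 140 mm tall; origin under its centre.
- flask: Bystander: stoppered conical glass flask, 84 mm in diameter, 138 mm tall; origin under its centre.
- tube_rack: Bystander: steel rack with blue test tubes, 75 x 200 mm, 111 mm tall; origin under its centre, long side along its y.
- dishes: Bystander: stack of three petri dishes, 90 mm in diameter, 44 mm tall; origin under its centre.

How it is judged:
On the way, in this order (a step that is already met when the one before it is completed fails the run):
1. the rod's tip is inside the near clamp's bore (y of rod_tip in the frame of stand between -0.104 and -0.06 m and x of rod_tip in the frame of stand between -0.005 and 0.005 m and z of rod_tip in the frame of stand between 0.1075 and 0.1325 m and angle between the x axis of rod and the y axis of stand, either way round below 0.12 rad), for 0.05 s.
2. the rod's tip is inside the middle clamp's bore, the rod still through the near clamp (y of rod_tip in the frame of stand between -0.004 and 0.04 m and x of rod_tip in the frame of stand between -0.005 and 0.005 m and z of rod_tip in the frame of stand between 0.1075 and 0.1325 m and angle between the x axis of rod and the y axis of stand, either way round below 0.12 rad), for 0.05 s.
3. the rod's tip is inside the blind socket (y of rod_tip in the frame of stand between 0.089 and 0.112 m and x of rod_tip in the frame of stand between -0.005 and 0.005 m and z of rod_tip in the frame of stand between 0.116 and 0.124 m and angle between the x axis of rod and the y axis of stand, either way round below 0.12 rad), for 0.05 s.
At the end, for the whole second after the job is handed in: The rod lies through both clamps and in the far socket, its tip within 3 mm of the socket's floor and within 3 mm of the rod line sideways and in height, the rod within 0.04 rad of the rod line, at rest and released (y of rod_tip in the frame of stand between 0.103 and 0.112 m and x of rod_tip in the frame of stand between -0.003 and 0.003 m and z of rod_tip in the frame of stand between 0.117 and 0.123 m and angle between the x axis of rod and the y axis of stand, either way round below 0.04 rad and linear speed of rod below 0.02 m/s and contact force between rod and the fingers below 0.05 N); the robot touches nothing.
It fails at once if the rod presses on the stand or a clamp with more than 40 N (contact force between rod and stand above 40 N).
It fails at once if the arm or fingers press on the stand with more than 40 N (contact force between any of the fingers, the arm and stand above 40 N).
It fails at once if the bottle, flask, tube rack or dishes are moved by more than 15 mm (distance of any of bottle, flask, tube_rack, dishes from where it was at the start of the episode above 0.015 m).
It also fails if it takes over 72 s, if anything falls off the work surface, if the arm or the gripper's body presses on something with over 40 N, if the wrist force passes 120 N, or if a joint passes its speed limit or range.

## Working session

There is one attempt and no reset: what is moved stays moved. The work goes in short steps, Python scripts to look and compute and a tool call to move; the robot and the scene stay as the last step left them, time stands still between calls to the robot, and variables do not carry over. Pictures are saved under pics/ and viewed, and the job is handed in when it is done.

Besides the shell and the picture viewer there is one more tool, called after "Request:" as name([rows], argument=value, ...), one row to a line, values as JSON. move_arm: Moves the arm, as the interface text tells. Its arguments: {"type":"object","properties":{"increments":{"type":"array"},"gripper":{"type":"number"}},"required":["increments"]}

```bash
mkdir -p pics; ls; cat > h.py <<'E'
import numpy as np, cv2
from bench import get_obs, viewer, workorder, ctrl
def snap(name,fn):
    c=viewer.get_calibration(name); p,d=viewer.camera(name)
    cv2.imwrite('pics/'+fn+'.png',p[:,:,::-1]); np.savez('pics/'+fn+'.npz',p=p,d=d,**{k:np.array(v) for k,v in c.items()})
    return p,d,c
def load(fn):
    return np.load('pics/'+fn+'.npz',allow_pickle=True)
def R_of(a):
    a=np.array(a,float)
    if a.shape==(3,3): return a
    from scipy.spatial.transform import Rotation as Ro
    return Ro.from_quat([a[1],a[2],a[3],a[0]]).as_matrix()
def cloud(z):
    K=z['intrinsics'];d=z['d'];v,u=np.mgrid[:d.shape[0],:d.shape[1]]
    P=np.stack([(u-K[0,2])/K[0,0]*d,-(v-K[1,2])/K[1,1]*d,-d],-1)
    W=P@R_of(z['attitude']).T+z['origin']
    W[d==0]=np.nan
    return W
E
python3 - <<'E'
from h import *
print(get_obs(),ctrl.grip_point_offset)
for n in('side','top','wrist'):
    p,d,c=snap(n,n+'0');print(n,c)
E
```

```text
pics
{'time_s': 0.0, 'q': array([ 1.12872004e+00,  1.81520838e-01,  1.60802090e+00,  1.76662040e-05,
        1.35378506e+00, -2.06315296e-01]), 'dq': array([ 0.00015688, -0.00052189, -0.00136633, -0.00055436,  0.00102602,
       -0.00131751]), 'joint_efforts': array([-3.04255582e-04, -4.44862890e+01, -3.51333797e+01, -2.46311065e-04,
        9.27161775e-03,  6.50989705e-06]), 'eef_pos': array([0.13405516, 0.55858763, 0.23038927]), 'eef_rot': array([ 3.78146344e-04,  7.85361628e-01,  6.19036639e-01, -7.80317992e-04]), 'wrist_force': array([-0.3570747 , -0.99801759, -0.36280133]), 'torque': array([-0.00140672, -0.01854284, -0.02832176]), 'opening': 0.9998342303173003} 0.0187
side {'intrinsics': array([[369.65683709,   0.        , 321.7085567 ],
       [  0.        , 369.65683709, 201.96492843],
       [  0.        ,   0.        ,   1.        ]]), 'origin': array([0.25921786, 0.72468553, 0.53372444]), 'attitude': array([-0.22190779, -0.11281034,  0.47290263,  0.84521823])}
top {'intrinsics': array([[394.8730659 ,   0.        , 321.48063573],
       [  0.        , 394.8730659 , 209.17046016],
       [  0.        ,   0.        ,   1.        ]]), 'origin': array([0.44783737, 0.05849248, 0.90332322]), 'attitude': array([ 0.70905538,  0.06972574, -0.07119369, -0.6980761 ])}
wrist {'intrinsics': array([[291.19190388,   0.        , 318.37560369],
       [  0.        , 291.19190388, 202.99964009],
       [  0.        ,   0.        ,   1.        ]]), 'origin': array([0.05723106, 0.57756173, 0.37094446]), 'attitude': array([ 0.77546043, -0.12554862, -0.09747509,  0.61106241])}
```

View pics/top0.png

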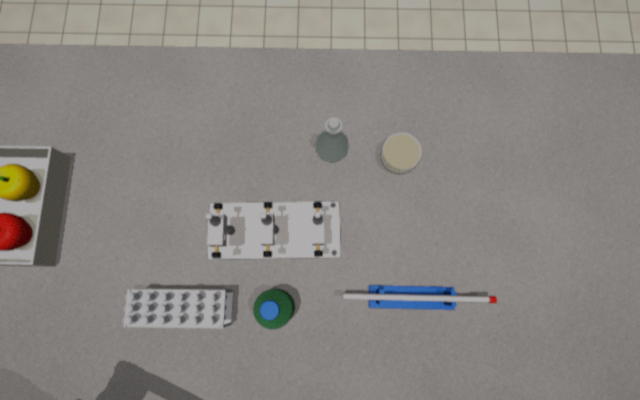

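View pics/side0.png

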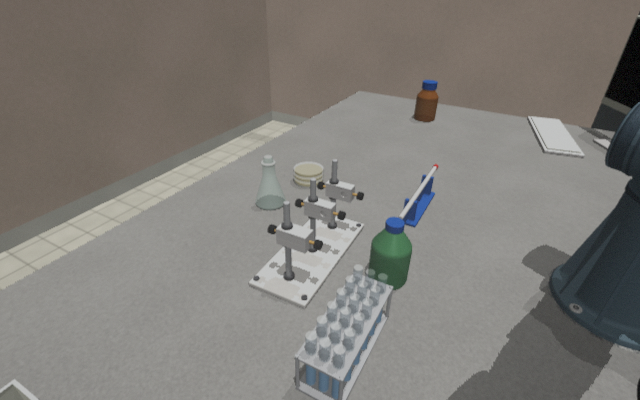

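View pics/wrist0.png

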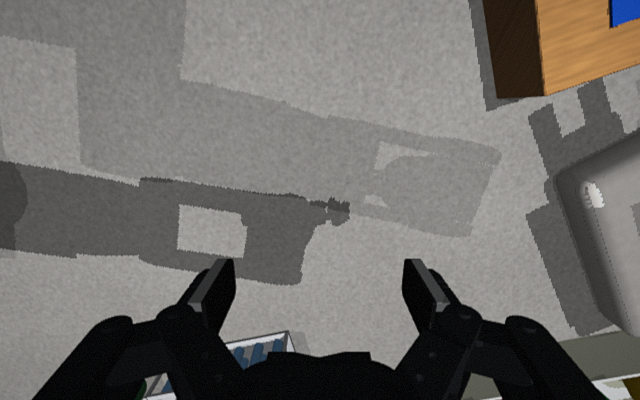

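```bash
python3 - <<'E'
from h import *
for n in('top','side'):
    z=load(n+'0');W=cloud(z);p=z['p'].astype(int)
    hsv=cv2.cvtColor(z['p'],cv2.COLOR_RGB2HSV)
    def loc(m,name):
        Q=W[m&np.isfinite(W[...,2])]
        if len(Q): print(n,name,len(Q),np.round(np.median(Q,0),4),np.round(Q.min(0),4),np.round(Q.max(0),4))
        return Q
    # table
    X,Y,Z=W[...,0],W[...,1],W[...,2]
    t=(abs(Z)<.015)&(X>.3)&(X<.8)&(abs(Y)<.4)
    hist=np.histogram(Z[t],bins=30,range=(-.015,.015)); print(hist[0])
    red=(p[...,0]>130)&(p[...,1]<60)&(X>.1)&(X<.5)&(Y<0)
    loc(red,'red')
    rod=(Z>.04)&(Z<.075)&(X>.15)&(X<.32)&(Y<.1)&(Y>-.4)&(hsv[...,1]<70)
    Q=loc(rod,'rod')
    if len(Q)>20:
        c=np.median(Q,0);u,s,v=np.linalg.svd(Q-Q.mean(0),full_matrices=False);print(Q.mean(0),v[0],s)
    base=(Z>.008)&(Z<.018)&(X>.3)&(X<.55)&(Y<.45)&(Y>-.05)&(p.min(-1)>120)
    Q=loc(base,'base')
    if len(Q):
        print(cv2.minAreaRect(Q[:,:2].astype(np.float32)))
    for lo,hi in((.1,.15),(.15,.3)):
        Q=loc((Z>lo)&(Z<hi)&(X>.32)&(X<.52)&(Y<.45)&(Y>.0),f'hi{lo}')
E
```

```text
[    0     0     0     0     0     0     0     1     1    34   239  1233
  4145  9220 13822 14499 10445  4959  1664   429   208   266   369   472
   643   996  1308  1285   906   400]
top red 31 [ 0.433  -0.3011  0.0632] [ 0.4269 -0.3072  0.0599] [ 0.4371 -0.294   0.066 ]
top base 1706 [0.5315 0.1614 0.012 ] [0.3788 0.0146 0.008 ] [0.55   0.4463 0.0177]
((0.4931347370147705, 0.2292398065328598), (0.16313323378562927, 0.42840898036956787), 29.420024871826172)
top hi0.1 2198 [0.4079 0.2758 0.1101] [0.3751 0.0556 0.1   ] [0.5198 0.4411 0.1445]
[    0     0     0     0     0     0     0     0     0     0    21   400
  2942  8707 10197  4281   652   112   191   286   218   216   189   137
   468  1316  1575   625   154    70]
side base 1552 [0.5316 0.2049 0.0111] [0.3761 0.0155 0.0081] [0.55   0.3158 0.0153]
((0.4640992283821106, 0.16488012671470642), (0.17357680201530457, 0.3003652095794678), 0.5147472023963928)
side hi0.1 2937 [0.4056 0.3318 0.1091] [0.3756 0.0583 0.1   ] [0.5197 0.4421 0.1407]
```

```bash
python3 - <<'E'
from h import *
for n in('top','side'):
    z=load(n+'0');W=cloud(z);p=z['p'].astype(int)
    hsv=cv2.cvtColor(z['p'],cv2.COLOR_RGB2HSV)
    X,Y,Z=W[...,0],W[...,1],W[...,2]
    def show(m,name):
        Q=W[m]
        if len(Q)<10: print(n,name,len(Q));return
        print(n,name,len(Q),np.round(np.median(Q,0),4),np.round(np.percentile(Q,1,0),4),np.round(np.percentile(Q,99,0),4)); return Q
    Q=show((Z>.04)&(Z<.08)&(X>.36)&(X<.5)&(Y<.06)&(Y>-.4),'rod')
    u,s,v=np.linalg.svd(Q-Q.mean(0),full_matrices=False);print(Q.mean(0),v[0])
    Q=show((Z>.008)&(Z<.02)&(X>.46)&(X<.7)&(Y<.36)&(Y>-.02)&(p.min(-1)>110),'base')
    r=cv2.minAreaRect(Q[:,:2].astype(np.float32));print(r)
    Q=show((Z>.09)&(Z<.25)&(X>.46)&(X<.7)&(Y<.36)&(Y>-.02),'clamps')
    for nm,(a,b) in dict(bottle=((.33,.46),(.1,.25)),).items():
        show((X>a[0])&(X<a[1])&(Y>b[0])&(Y<b[1])&(Z>.02),nm)
    # top surfaces hist of Z per clamp
    for yy in(.065,.165,.265):
        m=(abs(Y-yy)<.025)&(Z>.09)&(X>.46)&(X<.7)
        print(yy,np.histogram(Z[m],bins=np.arange(.09,.21,.005)))
E
```

```text
top rod 1039 [ 0.433  -0.1523  0.061 ] [ 0.4194 -0.3051  0.0475] [0.446  0.0081 0.0651]
[ 0.43292692 -0.150787    0.06047199] [-7.13899557e-03 -9.99974462e-01  3.32127362e-04]
top base 5316 [0.5766 0.1473 0.012 ] [0.5136 0.0175 0.0086] [0.6438 0.3089 0.0157]
((0.5791528820991516, 0.1651821732521057), (0.13031655550003052, 0.29889488220214844), 1.770693302154541)
top clamps 1948 [0.5601 0.1672 0.1356] [0.508  0.0546 0.1069] [0.6172 0.2795 0.1906]
top bottle 1326 [0.4096 0.1478 0.1039] [0.3708 0.1142 0.0317] [0.4447 0.1896 0.1424]
0.065 (array([  0,   0,   5,   4,   1,  28,  77,  46, 205,  87,  25,   2,   4,
         2,   4,   2,   3,   2,   4,  22,  12,   0,   0]), array([0.09 , 0.095, 0.1  , 0.105, 0.11 , 0.115, 0.12 , 0.125, 0.13 ,
       0.135, 0.14 , 0.145, 0.15 , 0.155, 0.16 , 0.165, 0.17 , 0.175,
       0.18 , 0.185, 0.19 , 0.195, 0.2  , 0.205]))
0.165 (array([  0,   0,   0,   1,  22,  21,  20,  71,  88,  92, 202,  46,   2,
         7,   0,   3,   5,   3,   3,  17,  17,   0,   0]), array([0.09 , 0.095, 0.1  , 0.105, 0.11 , 0.115, 0.12 , 0.125, 0.13 ,
       0.135, 0.14 , 0.145, 
[... 1246 characters left out ...]
.18 , 0.185, 0.19 , 0.195, 0.2  , 0.205]))
0.165 (array([ 11,   5,   9,  53,  65,  91,  98, 115,  94, 141,  82,  36,  11,
        14,  13,  14,  12,  14,  13,  22,   0,   0,   0]), array([0.09 , 0.095, 0.1  , 0.105, 0.11 , 0.115, 0.12 , 0.125, 0.13 ,
       0.135, 0.14 , 0.145, 0.15 , 0.155, 0.16 , 0.165, 0.17 , 0.175,
       0.18 , 0.185, 0.19 , 0.195, 0.2  , 0.205]))
0.265 (array([  3,   2,  44,  71,  88, 116, 137, 145,  89, 272,  51,  14,  14,
        16,  17,  14,  16,  16,  18,  29,   0,   0,   0]), array([0.09 , 0.095, 0.1  , 0.105, 0.11 , 0.115, 0.12 , 0.125, 0.13 ,
       0.135, 0.14 , 0.145, 0.15 , 0.155, 0.16 , 0.165, 0.17 , 0.175,
       0.18 , 0.185, 0.19 , 0.195, 0.2  , 0.205]))
```

```bash
python3 - <<'E'
import cv2
p=cv2.imread('pics/top0.png');cv2.imwrite('pics/topz.png',cv2.resize(p[190:320,190:350],None,fx=5,fy=4.6,interpolation=cv2.INTER_CUBIC))
p=cv2.imread('pics/side0.png');cv2.imwrite('pics/sidez.png',cv2.resize(p[150:310,230:390],None,fx=4.5,fy=3.75*1.0,interpolation=cv2.INTER_CUBIC))
E
```

```text
(no output)
```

View pics/topz.png

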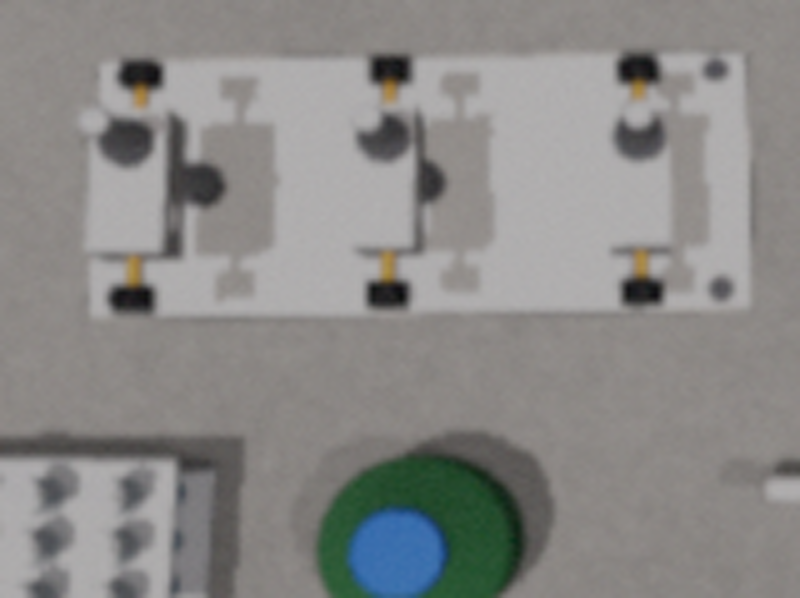

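View pics/sidez.png

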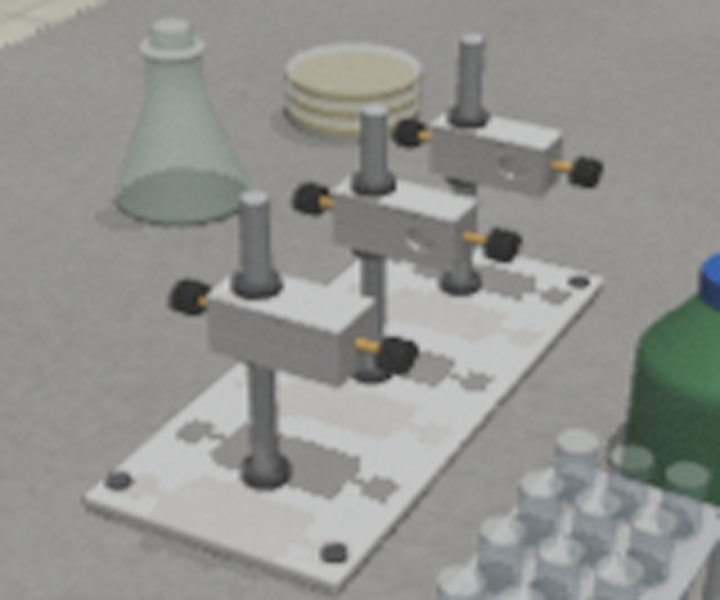

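```bash
cat >> h.py <<'E'
def plan(x,y,z,head):
    """tool-axis increments to reach world tcp and tool-x heading (deg)"""
    o=get_obs();R=R_of(o['eef_rot']);d=R.T@(np.array([x,y,z])-o['eef_pos'])
    h=np.degrees(np.arctan2(R[1,0],R[0,0])); return np.round(d,4),round((h-head+180)%360-180,2)
def st():
    o=get_obs();R=R_of(o['eef_rot']);h=np.degrees(np.arctan2(R[1,0],R[0,0]))
    print('t',round(o['time_s'],2),'p',np.round(o['eef_pos'],4),'head',round(h,2),'tilt',np.round(R[:,2],4),'F',np.round(o['wrist_force'],2),'M',np.round(o['torque'],2),'op',round(o['opening'],3),'q',np.round(o['q'],2))
E
python3 - <<'E'
from h import *
for n in('top','side'):
    z=load(n+'0');W=cloud(z);X,Y,Z=W[...,0],W[...,1],W[...,2]
    m=(Z>.02)&(X>.66)&(X<.95)&(Y<.3)&(Y>-.3)
    k,l,s,c=cv2.connectedComponentsWithStats(m.astype(np.uint8))
    for i in range(1,k):
        if s[i,4]>50:
            Q=W[l==i];print(n,s[i],np.round(np.percentile(Q,1,0),3),np.round(np.percentile(Q,99,0),3))
    for yy in(.065,.165,.265):
        m=(abs(Y-yy)<.018)&(Z>.125)&(Z<.15)&(X>.55)&(X<.63)
        zz=Z[m]
        h,e=np.histogram(zz,bins=np.arange(.12,.155,.001));pk=e[h.argmax()]+.0005
        s=abs(zz-pk)<.003;Q=W[m][s];print(n,yy,pk,s.sum(),np.median(Q,0).round(4),Q.min(0).round(4),Q.max(0).round(4))
        mm=(abs(Y-yy)<.03)&(abs(Z-np.median(zz[s]))<.003)&(X>.5)&(X<.65)
        Q=W[mm];print('   rect',cv2.minAreaRect(Q[:,:2].astype(np.float32)))
    
print(plan(.38,.2,.26,0.),plan(.432,-.262,.15,-.43))
E
```

```text
top [316 118  32  42 920] [0.75  0.003 0.021] [0.801 0.071 0.14 ]
top [ 381  133   41   40 1263] [ 0.717 -0.165  0.023] [ 0.803 -0.08   0.048]
top 0.065 0.1335 171 [0.5655 0.0645 0.1339] [0.5515 0.0543 0.1308] [0.596  0.0768 0.1364]
   rect ((0.5659271478652954, 0.06542815268039703), (0.06039013713598251, 0.02185673452913761), 0.8602421283721924)
top 0.165 0.14150000000000001 157 [0.5628 0.1634 0.1409] [0.551  0.1536 0.1386] [0.5931 0.1772 0.1442]
   rect ((0.5631360411643982, 0.1657034158706665), (0.059693627059459686, 0.023749710991978645), 2.025017023086548)
top 0.265 0.1365 203 [0.5638 0.2621 0.1369] [0.55   0.2502 0.1338] [0.5903 0.2811 0.1393]
   rect ((0.5594141483306885, 0.26569193601608276), (0.03109993040561676, 0.06179672107100487), 89.9197769165039)
side [256 154  28  50 835] [0.752 0.021 0.02 ] [0.807 0.071 0.137]
side [293 161  31  21 504] [ 0.717 -0.164  0.021] [ 0.803 -0.079  0.045]
side 0.065 0.1335 103 [0.5684 0.072  0.133 ] [0.5501 0.0519 0.1306] [0.5972 0.0788 0.1365]
   rect ((0.5664013028144836, 0.06595870852470398), (0.06158071011304855, 0.02656124345958233), 2.6306800842285156)
side 0.165 0.1395 123 [0.5669 0.1722 0.1396] [0.5502 0.1508 0.1365] [0.5939 0.1791 0.1424]
   rect ((0.5632489323616028, 0.16439417004585266), (0.061945900321006775, 0.027645844966173172), 2.312222719192505)
side 0.265 0.1355 172 [0.564  0.2737 0.136 ] [0.55   0.2511 0.1326] [0.5916 0.2829 0.1381]
   rect ((0.5606807470321655, 0.2667471766471863), (0.06281369179487228, 0.03245203197002411), 2.576180934906006)
(array([-0.2914,  0.3229, -0.0291]), np.float64(76.49)) (array([-0.7283,  0.4814,  0.0814]), np.float64(76.92))
```

Request:
move_arm([
  {"tx": -0.024, "ty": 0.027, "tz": -0.003, "turn": 6.4},
  {"tx": -0.048, "ty": 0.054, "tz": -0.005, "turn": 12.8},
  {"tx": -0.073, "ty": 0.081, "tz": -0.007, "turn": 19.2},
  {"tx": -0.097, "ty": 0.108, "tz": -0.01, "turn": 25.6},
  {"tx": -0.121, "ty": 0.135, "tz": -0.012, "turn": 32},
  {"tx": -0.146, "ty": 0.161, "tz": -0.015, "turn": 38.4},
  {"tx": -0.17, "ty": 0.188, "tz": -0.017, "turn": 44.8},
  {"tx": -0.194, "ty": 0.215, "tz": -0.019, "turn": 51.2},
  {"tx": -0.219, "ty": 0.242, "tz": -0.022, "turn": 57.6},
  {"tx": -0.243, "ty": 0.269, "tz": -0.024, "turn": 64},
  {"tx": -0.267, "ty": 0.296, "tz": -0.027, "turn": 70.4},
  {"tx": -0.291, "ty": 0.323, "tz": -0.029, "turn": 76.5},
], gripper=0.6)

```text
time_s: 1.15
eef_pos: [0.381, 0.1991, 0.2605]
eef_rot: [-0.0, 1.0, -0.003, 0.0]
wrist_force: [-0.1, 1.8, 0.4]
opening: 0.595
```

```bash
python3 -c "
from h import *
st();print(plan(.432,-.262,.13,-.43))"
```

```text
t 1.15 p [0.381  0.1991 0.2605] head -0.33 tilt [ 5.e-04  2.e-04 -1.e+00] F [-0.07  1.76  0.38] M [ 0.02 -0.03 -0.02] op 0.595 q [ 0.2  -0.19  1.91  0.    1.41  0.21]
(array([0.0536, 0.4608, 0.1305]), np.float64(0.1))
```

Request:
move_arm([
  {"tx": 0.004, "ty": 0.035, "tz": 0.005},
  {"tx": 0.008, "ty": 0.072, "tz": 0.015},
  {"tx": 0.012, "ty": 0.109, "tz": 0.025},
  {"tx": 0.017, "ty": 0.146, "tz": 0.035},
  {"tx": 0.021, "ty": 0.183, "tz": 0.045},
  {"tx": 0.025, "ty": 0.22, "tz": 0.055},
  {"tx": 0.03, "ty": 0.257, "tz": 0.065},
  {"tx": 0.034, "ty": 0.294, "tz": 0.075},
  {"tx": 0.038, "ty": 0.331, "tz": 0.085},
  {"tx": 0.043, "ty": 0.368, "tz": 0.1},
  {"tx": 0.047, "ty": 0.405, "tz": 0.11},
  {"tx": 0.051, "ty": 0.435, "tz": 0.12},
  {"tx": 0.0535, "ty": 0.461, "tz": 0.1305, "turn": 0.1},
  {"tx": 0.0535, "ty": 0.461, "tz": 0.1305, "turn": 0.1},
])

```text
validation failed for argument at $.in...
```

```bash
python3 -c "
from h import *
st();snap('wrist','w1');snap('top','t1');st();print(plan(.432,-.262,.0373,-.43))"
```

```text
t 1.15 p [0.381  0.1991 0.2605] head -0.33 tilt [ 5.e-04  2.e-04 -1.e+00] F [-0.07  1.76  0.38] M [ 0.02 -0.03 -0.02] op 0.595 q [ 0.2  -0.19  1.91  0.    1.41  0.21]
t 1.25 p [0.383  0.197  0.2607] head -0.55 tilt [ 0.0016 -0.0013 -1.    ] F [0.29 0.48 0.7 ] M [ 0.01  0.01 -0.01] op 0.599 q [ 0.2  -0.19  1.91 -0.    1.41  0.21]
(array([0.053 , 0.4582, 0.224 ]), np.float64(-0.12))
```

View pics/w1.png

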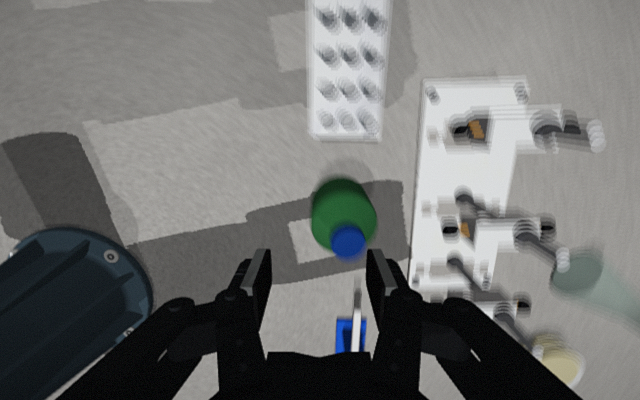

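Request:
move_arm([
  {"tx": 0.004, "ty": 0.035, "tz": 0.005, "turn": 0},
  {"tx": 0.008, "ty": 0.072, "tz": 0.015, "turn": 0},
  {"tx": 0.012, "ty": 0.109, "tz": 0.025, "turn": 0},
  {"tx": 0.017, "ty": 0.146, "tz": 0.035, "turn": 0},
  {"tx": 0.021, "ty": 0.183, "tz": 0.045, "turn": 0},
  {"tx": 0.025, "ty": 0.22, "tz": 0.055, "turn": 0},
  {"tx": 0.03, "ty": 0.257, "tz": 0.065, "turn": 0},
  {"tx": 0.034, "ty": 0.294, "tz": 0.075, "turn": 0},
  {"tx": 0.038, "ty": 0.331, "tz": 0.085, "turn": 0},
  {"tx": 0.043, "ty": 0.368, "tz": 0.1, "turn": 0},
  {"tx": 0.047, "ty": 0.405, "tz": 0.11, "turn": 0},
  {"tx": 0.051, "ty": 0.435, "tz": 0.12, "turn": 0},
  {"tx": 0.053, "ty": 0.459, "tz": 0.13, "turn": 0},
  {"tx": 0.053, "ty": 0.459, "tz": 0.13, "turn": 0},
])

```text
time_s: 2.42
eef_pos: [0.4329, -0.2611, 0.1284]
eef_rot: [-0.0, 1.0, -0.001, -0.001]
wrist_force: [0.6, 0.4, 1.1]
opening: 0.599
```

```bash
python3 -c "
from h import *
st();snap('wrist','w2');snap('top','t2');st();print(plan(.432,-.262,.0373,-.43))"
```

```text
t 2.42 p [ 0.4329 -0.2611  0.1284] head -0.13 tilt [-1.6e-03  5.0e-04 -1.0e+00] F [0.62 0.42 1.1 ] M [ 0.04 -0.01 -0.  ] op 0.599 q [-0.78  0.15  1.87 -0.    1.13 -0.77]
t 2.52 p [ 0.4329 -0.2578  0.1294] head -0.04 tilt [-0.0016  0.0021 -1.    ] F [ 0.24 -0.38  0.5 ] M [-0.01  0.03  0.06] op 0.599 q [-0.77  0.14  1.87  0.    1.13 -0.77]
(array([-0.0008,  0.0044,  0.0921]), np.float64(0.39))
```

View pics/w2.png

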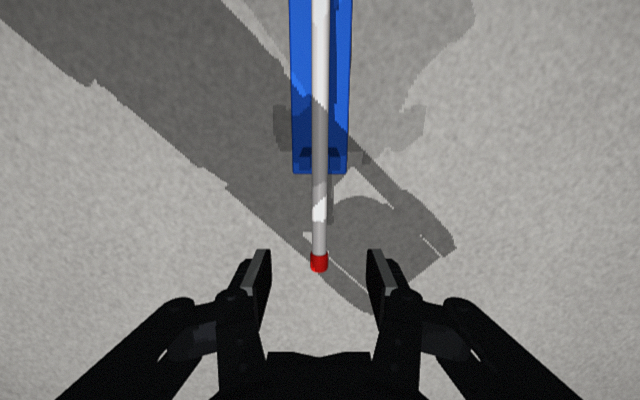

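View pics/t2.png

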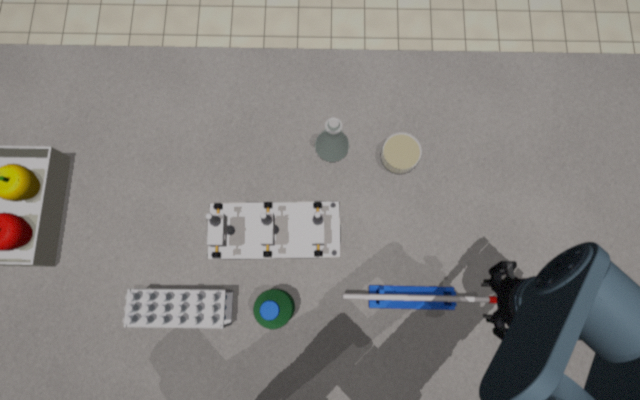

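Request:
move_arm([
  {"tx": 0, "ty": 0.002, "tz": 0.03, "turn": 0.2},
  {"tx": 0, "ty": 0.004, "tz": 0.06, "turn": 0.4},
  {"tx": 0, "ty": 0.004, "tz": 0.08, "turn": 0.4},
  {"tx": 0, "ty": 0.004, "tz": 0.092, "turn": 0.4},
  {"tx": 0, "ty": 0.004, "tz": 0.092, "turn": 0.4},
  {"tx": 0, "ty": 0.004, "tz": 0.092, "turn": 0.4},
  {"tx": 0, "ty": 0.004, "tz": 0.092, "turn": 0.4},
])

```text
time_s: 3.1
eef_pos: [0.4342, -0.262, 0.0396]
eef_rot: [0.001, 1.0, -0.003, 0.001]
wrist_force: [0.3, -0.2, 0.4]
opening: 0.603
```

```bash
python3 -c "
from h import *
st();snap('wrist','w3');st();print(plan(.432,-.262,.0373,-.43))"
```

```text
t 3.1 p [ 0.4342 -0.262   0.0396] head -0.32 tilt [ 0.0014 -0.0012 -1.    ] F [ 0.31 -0.16  0.4 ] M [ 0.06  0.01 -0.04] op 0.603 q [-0.78  0.3   1.91  0.    0.93 -0.77]
t 3.15 p [ 0.4344 -0.2624  0.0399] head -0.34 tilt [ 0.0019 -0.0018 -1.    ] F [ 0.37  0.94 -0.46] M [ 0.01  0.04 -0.01] op 0.598 q [-0.78  0.3   1.91  0.    0.93 -0.77]
(array([-0.0024, -0.0004,  0.0026]), np.float64(0.09))
```

View pics/w3.png

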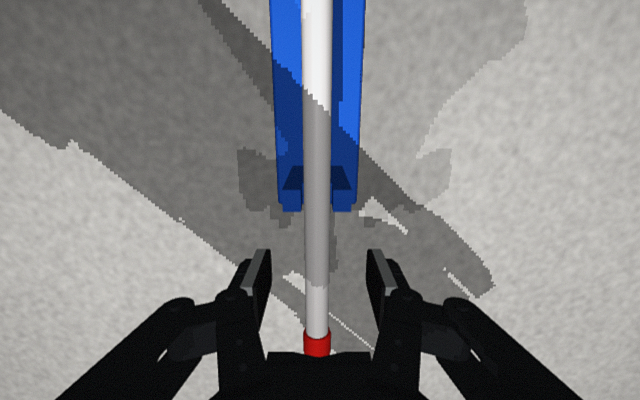

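Request:
move_arm([
  {"tx": -0.001, "ty": 0, "tz": 0.002, "turn": 0},
  {"tx": -0.001, "ty": 0, "tz": 0.002, "turn": 0},
  {"tx": -0.001, "ty": 0, "tz": 0.002, "turn": 0},
  {"tx": -0.001, "ty": 0, "tz": 0.002, "turn": 0},
  {"tx": -0.001, "ty": 0, "tz": 0.002, "turn": 0},
  {"tx": -0.001, "ty": 0, "tz": 0.002, "turn": 0},
  {"tx": -0.001, "ty": 0, "tz": 0.002, "turn": 0},
  {"tx": -0.001, "ty": 0, "tz": 0.002, "turn": 0},
  {"tx": -0.001, "ty": 0, "tz": 0.002, "turn": 0},
  {"tx": -0.001, "ty": 0, "tz": 0.002, "turn": 0},
], gripper=0)

```text
time_s: 3.98
eef_pos: [0.4326, -0.2625, 0.0365]
eef_rot: [0.0, 1.0, -0.004, 0.0]
wrist_force: [1.0, 0.0, 2.5]
opening: 0.119
```

```bash
python3 -c "
from h import *
st();st()"
```

```text
t 3.98 p [ 0.4326 -0.2625  0.0365] head -0.41 tilt [ 4.e-04 -4.e-04 -1.e+00] F [0.97 0.01 2.49] M [-0.01 -0.1   0.02] op 0.119 q [-0.78  0.3   1.91  0.    0.93 -0.77]
t 3.98 p [ 0.4326 -0.2625  0.0365] head -0.41 tilt [ 4.e-04 -4.e-04 -1.e+00] F [0.97 0.01 2.49] M [-0.01 -0.1   0.02] op 0.119 q [-0.78  0.3   1.91  0.    0.93 -0.77]
```

Request:
move_arm([
  {"tx": 0, "ty": 0, "tz": -0.01, "turn": 0},
  {"tx": 0, "ty": 0, "tz": -0.03, "turn": 0},
  {"tx": 0, "ty": 0, "tz": -0.055, "turn": 0},
  {"tx": 0.01, "ty": -0.002, "tz": -0.068, "turn": 0},
  {"tx": 0.03, "ty": -0.004, "tz": -0.07, "turn": -0.5},
  {"tx": 0.055, "ty": -0.007, "tz": -0.07, "turn": -1},
  {"tx": 0.08, "ty": -0.01, "tz": -0.07, "turn": -1.5},
  {"tx": 0.105, "ty": -0.013, "tz": -0.07, "turn": -2},
  {"tx": 0.12, "ty": -0.015, "tz": -0.07, "turn": -2.1},
  {"tx": 0.127, "ty": -0.016, "tz": -0.07, "turn": -2.1},
  {"tx": 0.129, "ty": -0.016, "tz": -0.07, "turn": -2.1},
  {"tx": 0.129, "ty": -0.016, "tz": -0.07, "turn": -2.1},
  {"tx": 0.129, "ty": -0.016, "tz": -0.07, "turn": -2.1},
])

```text
time_s: 5.07
eef_pos: [0.5603, -0.2471, 0.106]
eef_rot: [-0.0, 1.0, 0.015, -0.001]
wrist_force: [0.7, 0.2, -0.7]
opening: 0.116
```

```bash
python3 -c "
from h import *
st();[snap(n,n+'4') for n in('wrist','side','top')];st();print(plan(.5615,-.2477,.0983,1.7))
p=cv2.imread('pics/side4.png');cv2.imwrite('pics/side4z.png',cv2.resize(p[130:270,270:430],None,fx=4.5,fy=3.75,interpolation=cv2.INTER_CUBIC))"
```

```text
t 5.07 p [ 0.5603 -0.2471  0.106 ] head 1.68 tilt [-1.4e-03  5.0e-04 -1.0e+00] F [ 0.71  0.16 -0.68] M [-0.12 -0.03 -0.02] op 0.116 q [-0.61  0.4   1.6  -0.    1.14 -0.64]
t 5.22 p [ 0.5605 -0.2474  0.1063] head 1.64 tilt [-6.e-04  2.e-04 -1.e+00] F [-0.42  0.17 -1.  ] M [-0.09  0.05 -0.05] op 0.119 q [-0.61  0.4   1.6  -0.    1.14 -0.64]
(array([0.001 , 0.0003, 0.008 ]), np.float64(-0.06))
```

View pics/wrist4.png

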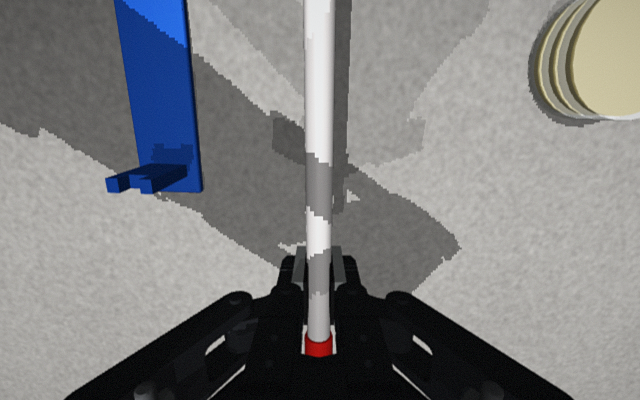

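View pics/side4z.png

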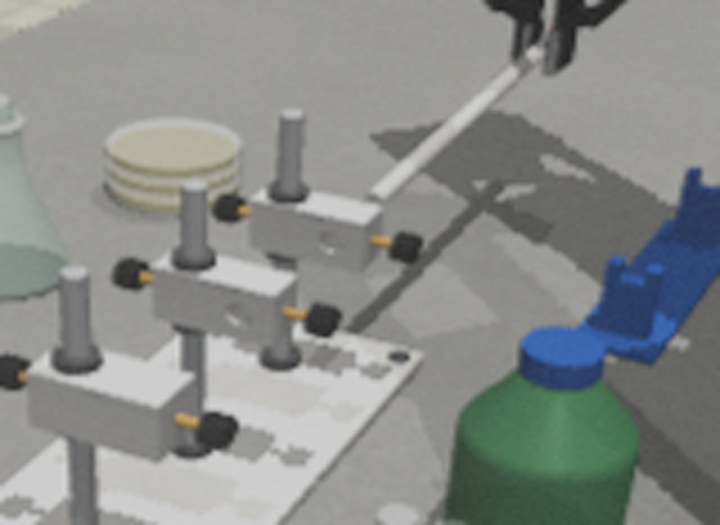

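View pics/top4.png

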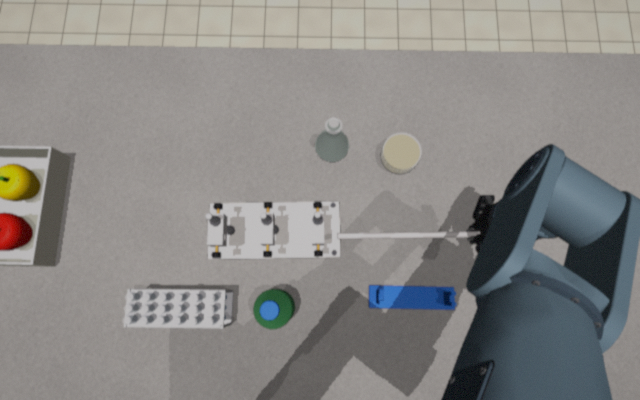

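```bash
cat >> h.py <<'E'
from scipy.optimize import least_squares
def rodfit(fn,ylo=-.2,yhi=.04,x0=.555,zlo=.08,zhi=.16,r=.006):
    W=cloud(load(fn));X,Y,Z=W[...,0],W[...,1],W[...,2]
    m=(Y>ylo)&(Y<yhi)&(abs(X-x0)<.03)&(Z>zlo)&(Z<zhi)
    Q=W[m]
    def f(p):
        ax=p[0]+p[1]*Q[:,1];az=p[2]+p[3]*Q[:,1]
        return np.hypot(Q[:,0]-ax,Q[:,2]-az)-r
    s=least_squares(f,[np.median(Q[:,0]),0,np.median(Q[:,2])-.004,0],loss='soft_l1',f_scale=.002)
    p=s.x
    print(fn,len(Q),'x(y)=%.4f%+.4fy  z(y)=%.4f%+.4fy'%tuple(p),'rms',np.sqrt(np.mean(s.fun**2)).round(4),'ymax',np.percentile(Q[:,1],[1,99,100]).round(4))
    return p
E
python3 - <<'E'
from h import *
O=np.array([.5492,.1651]);
for f in('top4','side4'):
    p=rodfit(f)
    for y in(-.2477,.025,.053): print(y,'x %.4f z %.4f  line x %.4f'%(p[0]+p[1]*y,p[2]+p[3]*y, O[0]-.0297*(y-O[1])))
E
```

```text
top4 690 x(y)=0.5526-0.0273y  z(y)=0.1228-0.0115y rms 0.0011 ymax [-0.1975  0.0246  0.0266]
-0.2477 x 0.5593 z 0.1257  line x 0.5615
0.025 x 0.5519 z 0.1225  line x 0.5534
0.053 x 0.5511 z 0.1222  line x 0.5525
side4 235 x(y)=0.5534-0.0224y  z(y)=0.1216-0.0087y rms 0.001 ymax [-0.1946  0.0273  0.0274]
-0.2477 x 0.5589 z 0.1238  line x 0.5615
0.025 x 0.5528 z 0.1214  line x 0.5534
0.053 x 0.5522 z 0.1211  line x 0.5525
```

Request:
move_arm([
  {"tx": 0.001, "ty": 0, "tz": 0.003, "turn": 0},
  {"tx": 0.001, "ty": 0, "tz": 0.005, "turn": 0},
  {"tx": 0.001, "ty": -0.005, "tz": 0.005, "turn": 0},
  {"tx": 0.001, "ty": -0.01, "tz": 0.005, "turn": 0},
  {"tx": 0.001, "ty": -0.015, "tz": 0.005, "turn": 0},
  {"tx": 0.001, "ty": -0.018, "tz": 0.005, "turn": 0},
  {"tx": 0.001, "ty": -0.02, "tz": 0.005, "turn": 0},
  {"tx": 0.001, "ty": -0.02, "tz": 0.005, "turn": 0},
  {"tx": 0.001, "ty": -0.02, "tz": 0.005, "turn": 0},
])

```text
time_s: 5.97
eef_pos: [0.562, -0.227, 0.1014]
eef_rot: [0.0, 1.0, 0.015, 0.0]
wrist_force: [-0.2, -0.0, -0.6]
opening: 0.119
```

```bash
python3 - <<'E'
from h import *
st();[snap(n,n+'5') for n in('side','top')];st()
O=np.array([.5492,.1651]);
for f in('top5','side5'):
    p=rodfit(f)
    for y in(-.228,.045,.053): print(y,'x %.4f z %.4f  line x %.4f'%(p[0]+p[1]*y,p[2]+p[3]*y, O[0]-.0297*(y-O[1])))
p=cv2.imread('pics/side5.png');cv2.imwrite('pics/side5z.png',cv2.resize(p[160:220,290:390],None,fx=7,fy=7,interpolation=cv2.INTER_CUBIC))
p=cv2.imread('pics/top5.png');cv2.imwrite('pics/top5z.png',cv2.resize(p[190:270,260:370],None,fx=7,fy=7,interpolation=cv2.INTER_CUBIC))
E
```

```text
t 5.97 p [ 0.562  -0.227   0.1014] head 1.71 tilt [ 2.e-04 -2.e-04 -1.e+00] F [-0.18 -0.01 -0.59] M [-0.1  -0.   -0.05] op 0.119 q [-0.58  0.39  1.62 -0.    1.13 -0.61]
t 6.07 p [ 0.5619 -0.2274  0.1014] head 1.69 tilt [ 2.e-04 -2.e-04 -1.e+00] F [ 0.64 -0.1  -0.9 ] M [-0.14 -0.03  0.02] op 0.119 q [-0.58  0.39  1.62 -0.    1.13 -0.61]
top5 719 x(y)=0.5545-0.0277y  z(y)=0.1184-0.0103y rms 0.0011 ymax [-0.1975  0.0364  0.0384]
-0.228 x 0.5608 z 0.1208  line x 0.5609
0.045 x 0.5532 z 0.1180  line x 0.5528
0.053 x 0.5530 z 0.1179  line x 0.5525
side5 231 x(y)=0.5550-0.0274y  z(y)=0.1170-0.0093y rms 0.0008 ymax [-0.1984  0.0297  0.0338]
-0.228 x 0.5612 z 0.1191  line x 0.5609
0.045 x 0.5537 z 0.1166  line x 0.5528
0.053 x 0.5535 z 0.1165  line x 0.5525
```

View pics/side5z.png

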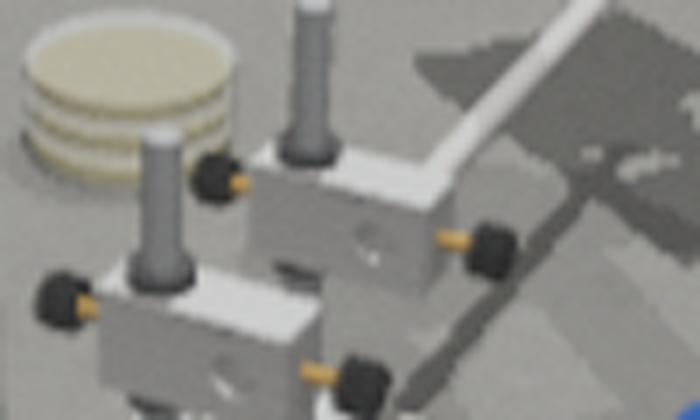

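View pics/top5z.png

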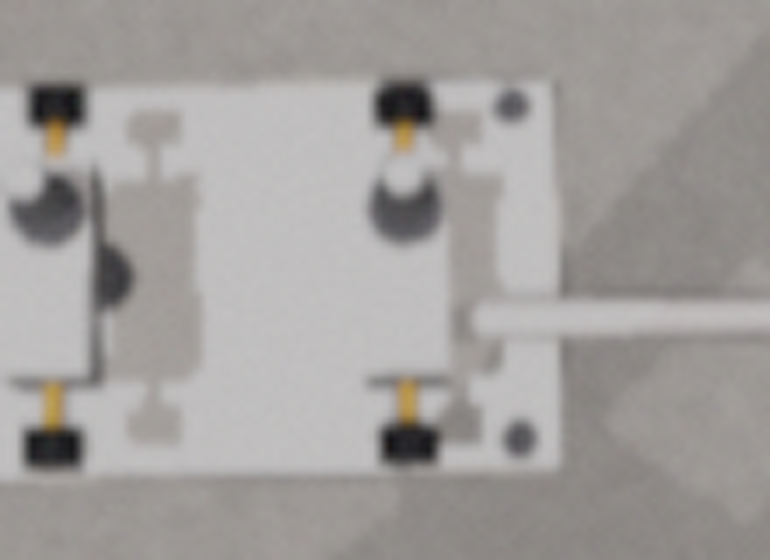

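Request:
move_arm([
  {"tx": -0.0005, "ty": 0, "tz": 0, "turn": 0},
  {"tx": -0.0005, "ty": -0.002, "tz": 0, "turn": 0},
  {"tx": -0.0005, "ty": -0.004, "tz": 0, "turn": 0},
  {"tx": -0.0005, "ty": -0.005, "tz": 0, "turn": 0},
  {"tx": -0.0005, "ty": -0.006, "tz": 0, "turn": 0},
  {"tx": -0.0005, "ty": -0.007, "tz": 0, "turn": 0},
  {"tx": -0.0005, "ty": -0.008, "tz": 0, "turn": 0},
])

```text
time_s: 6.65
eef_pos: [0.5611, -0.2191, 0.1013]
eef_rot: [0.0, 1.0, 0.015, 0.0]
wrist_force: [-0.2, -1.1, -1.2]
opening: 0.114
```

```bash
python3 -c "
from h import *
st()"
```

```text
t 6.65 p [ 0.5611 -0.2191  0.1013] head 1.69 tilt [ 0. -0. -1.] F [-0.18 -1.11 -1.2 ] M [-0.05 -0.02 -0.05] op 0.114 q [-0.57  0.38  1.63 -0.    1.12 -0.6 ]
```

Request:
move_arm([
  {"tx": 0, "ty": -0.001, "tz": 0, "turn": 0},
  {"tx": 0, "ty": -0.002, "tz": 0, "turn": 0},
  {"tx": 0, "ty": -0.003, "tz": 0, "turn": 0},
  {"tx": 0, "ty": -0.003, "tz": 0, "turn": 0},
])

```text
time_s: 6.98
eef_pos: [0.561, -0.216, 0.1013]
eef_rot: [-0.0, 1.0, 0.015, 0.0]
wrist_force: [1.2, -0.4, -0.5]
opening: 0.119
```

```bash
python3 -c "
from h import *
st()"
```

```text
t 6.98 p [ 0.561  -0.216   0.1013] head 1.7 tilt [ 0.  0. -1.] F [ 1.22 -0.39 -0.49] M [-0.02  0.07 -0.05] op 0.119 q [-0.56  0.38  1.64  0.    1.12 -0.59]
```

Request:
move_arm([
  {"tx": 0, "ty": -0.001, "tz": 0, "turn": 0},
  {"tx": 0, "ty": -0.002, "tz": 0, "turn": 0},
  {"tx": 0, "ty": -0.003, "tz": 0, "turn": 0},
  {"tx": 0, "ty": -0.004, "tz": 0, "turn": 0},
  {"tx": 0, "ty": -0.004, "tz": 0, "turn": 0},
])

```text
time_s: 7.4
eef_pos: [0.5609, -0.212, 0.1013]
eef_rot: [-0.0, 1.0, 0.015, -0.0]
wrist_force: [-0.5, -0.1, -1.1]
opening: 0.119
```

```bash
python3 - <<'E'
from h import *
st();[snap(n,n+'6') for n in('side','top')];st()
O=np.array([.5492,.1651]);
for f in('top6','side6'):
    p=rodfit(f,yhi=.035)
    for y in(-.212,.045,.061): print(y,'x %.4f z %.4f  line x %.4f'%(p[0]+p[1]*y,p[2]+p[3]*y, O[0]-.0297*(y-O[1])))
p=cv2.imread('pics/side6.png');cv2.imwrite('pics/side6z.png',cv2.resize(p[150:220,290:390],None,fx=7,fy=7,interpolation=cv2.INTER_CUBIC))
p=cv2.imread('pics/top6.png');cv2.imwrite('pics/top6z.png',cv2.resize(p[190:270,260:370],None,fx=7,fy=7,interpolation=cv2.INTER_CUBIC))
E
```

```text
t 7.4 p [ 0.5609 -0.212   0.1013] head 1.7 tilt [-1.e-04  1.e-04 -1.e+00] F [-0.51 -0.07 -1.1 ] M [-0.1  -0.04 -0.01] op 0.119 q [-0.56  0.38  1.64  0.    1.12 -0.59]
t 7.5 p [ 0.5609 -0.2122  0.1013] head 1.69 tilt [ 0.e+00 -1.e-04 -1.e+00] F [ 0.34  0.28 -0.99] M [-0.14  0.04  0.04] op 0.115 q [-0.56  0.38  1.64 -0.    1.12 -0.59]
top6 731 x(y)=0.5537-0.0309y  z(y)=0.1180-0.0144y rms 0.0047 ymax [-0.1996  0.0324  0.0344]
-0.212 x 0.5603 z 0.1211  line x 0.5604
0.045 x 0.5523 z 0.1174  line x 0.5528
0.061 x 0.5518 z 0.1172  line x 0.5523
side6 284 x(y)=0.5546-0.0111y  z(y)=0.1167-0.0844y rms 0.0084 ymax [-0.1999  0.031   0.0342]
-0.212 x 0.5569 z 0.1346  line x 0.5604
0.045 x 0.5541 z 0.1129  line x 0.5528
0.061 x 0.5539 z 0.1116  line x 0.5523
```

View pics/side6z.png

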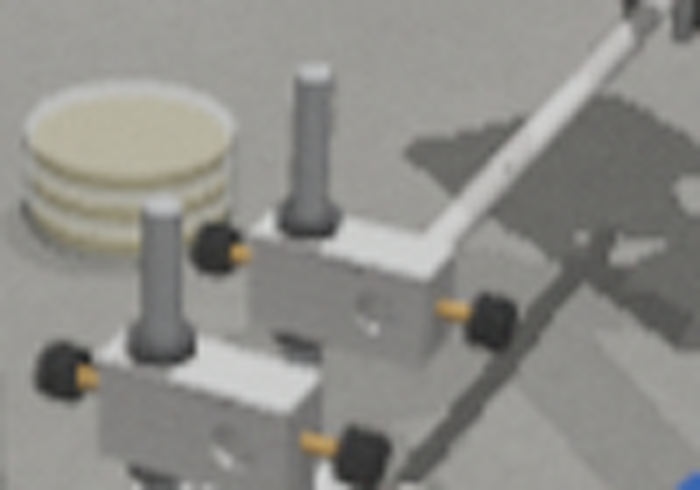

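View pics/top6z.png

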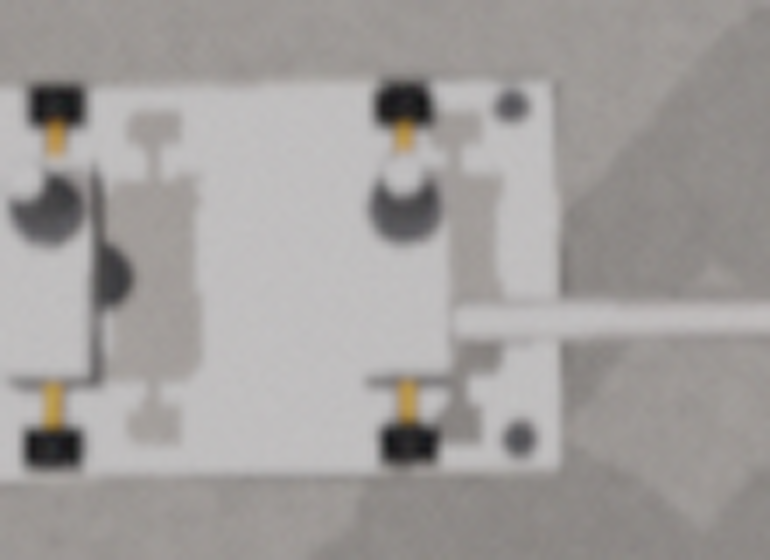

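Request:
move_arm([
  {"tx": 0, "ty": -0.003, "tz": 0, "turn": 0},
  {"tx": 0, "ty": -0.006, "tz": 0, "turn": 0},
  {"tx": 0, "ty": -0.009, "tz": 0, "turn": 0},
  {"tx": 0, "ty": -0.012, "tz": 0, "turn": 0},
  {"tx": 0, "ty": -0.015, "tz": 0, "turn": 0},
  {"tx": 0, "ty": -0.018, "tz": 0, "turn": 0},
  {"tx": 0, "ty": -0.02, "tz": 0, "turn": 0},
])

```text
time_s: 8.08
eef_pos: [0.5603, -0.1917, 0.1013]
eef_rot: [-0.0, 1.0, 0.015, -0.0]
wrist_force: [-0.1, 0.9, -1.2]
opening: 0.121
```

```bash
python3 -c "
from h import *
st()"
```

```text
t 8.08 p [ 0.5603 -0.1917  0.1013] head 1.71 tilt [-1.e-04  1.e-04 -1.e+00] F [-0.05  0.88 -1.24] M [-0.04  0.02  0.08] op 0.121 q [-0.53  0.36  1.66  0.    1.12 -0.56]
```

Sliding freely. Advance another 35 mm, then raise towards the middle bore.

Request:
move_arm([
  {"tx": 0, "ty": -0.004, "tz": 0, "turn": 0},
  {"tx": 0, "ty": -0.008, "tz": 0, "turn": 0},
  {"tx": 0, "ty": -0.012, "tz": 0, "turn": 0},
  {"tx": 0, "ty": -0.016, "tz": 0, "turn": 0},
  {"tx": 0, "ty": -0.02, "tz": -0.001, "turn": 0},
  {"tx": 0, "ty": -0.024, "tz": -0.002, "turn": 0},
  {"tx": 0, "ty": -0.028, "tz": -0.003, "turn": 0},
  {"tx": 0, "ty": -0.032, "tz": -0.004, "turn": 0},
  {"tx": 0, "ty": -0.036, "tz": -0.005, "turn": 0},
  {"tx": 0, "ty": -0.04, "tz": -0.006, "turn": 0},
  {"tx": 0, "ty": -0.042, "tz": -0.006, "turn": 0},
  {"tx": 0, "ty": -0.042, "tz": -0.006, "turn": 0},
])

```text
time_s: 9.08
eef_pos: [0.5591, -0.1496, 0.1073]
eef_rot: [-0.0, 1.0, 0.015, 0.0]
wrist_force: [0.1, 1.2, -2.1]
opening: 0.118
```

```bash
cat > meas.py <<'E'
from h import *
import sys
k=sys.argv[1]
st();[snap(n,n+k) for n in('side','top')];st()
O=np.array([.5492,.1651])
for n in('top','side'):
    f=n+k
    o=get_obs();g=o['eef_pos'][1]
    # combined rod fit from exposed segments
    W=cloud(load(f));X,Y,Z=W[...,0],W[...,1],W[...,2]
    xl=O[0]-.0297*(Y-O[1])
    segs=[(g+.03,.043),(.088,.142),(.188,.24)]
    for a,b in segs:
        m=(Y>a)&(Y<b)&(abs(X-xl)<.012)&(Z>.09)&(Z<.15)
        if m.sum()<12: continue
        Q=W[m]
        t=Q[:,1]-(a+b)/2
        fun=lambda p:np.hypot(Q[:,0]-p[0]+.0297*t,Q[:,2]-p[1])-.006
        s=least_squares(fun,[np.median(xl[m]),.118],loss='soft_l1',f_scale=.002).x
        ym=(a+b)/2
        print(f,'seg %.3f..%.3f n %d'%(a,b,m.sum()),'dx %.4f z %.4f ymax %.4f'%(s[0]-(O[0]-.0297*(ym-O[1])),s[1],Q[:,1].max()))
    for i,yy in enumerate((.065,.165,.265)):
        m=(abs(Y-yy)<.018)&(Z>.125)&(Z<.16)&(X>.555)&(X<.625)
        zz=Z[m];h,e=np.histogram(zz,bins=np.arange(.12,.16,.001));pk=e[h.argmax()]+.0005
        print('   clamp top',i,np.median(zz[abs(zz-pk)<.003]).round(4))
p=cv2.imread('pics/side%s.png'%k);cv2.imwrite('pics/side%sz.png'%k,cv2.resize(p[150:270,240:390],None,fx=5,fy=5,interpolation=cv2.INTER_CUBIC))
p=cv2.imread('pics/top%s.png'%k);cv2.imwrite('pics/top%sz.png'%k,cv2.resize(p[190:270,200:360],None,fx=5,fy=5,interpolation=cv2.INTER_CUBIC))
E
python3 meas.py 7
```

```text
t 9.08 p [ 0.5591 -0.1496  0.1073] head 1.71 tilt [ 0.e+00  3.e-04 -1.e+00] F [ 0.07  1.23 -2.13] M [-0.27 -0.07 -0.  ] op 0.118 q [-0.47  0.33  1.7   0.    1.12 -0.5 ]
t 9.18 p [ 0.559  -0.1499  0.1071] head 1.7 tilt [-2.e-04  4.e-04 -1.e+00] F [-0.16  0.49 -1.85] M [-0.25 -0.08 -0.04] op 0.116 q [-0.47  0.33  1.69  0.    1.12 -0.5 ]
top7 seg -0.120..0.043 n 497 dx -0.0003 z 0.1225 ymax 0.0424
top7 seg 0.088..0.142 n 109 dx 0.0001 z 0.1167 ymax 0.1239
   clamp top 0 0.1344
   clamp top 1 0.1407
   clamp top 2 0.137
side7 seg -0.120..0.043 n 174 dx 0.0001 z 0.1212 ymax 0.0369
side7 seg 0.088..0.142 n 58 dx 0.0008 z 0.1154 ymax 0.1236
   clamp top 0 0.1333
   clamp top 1 0.1398
   clamp top 2 0.1362
```

View pics/side7z.png

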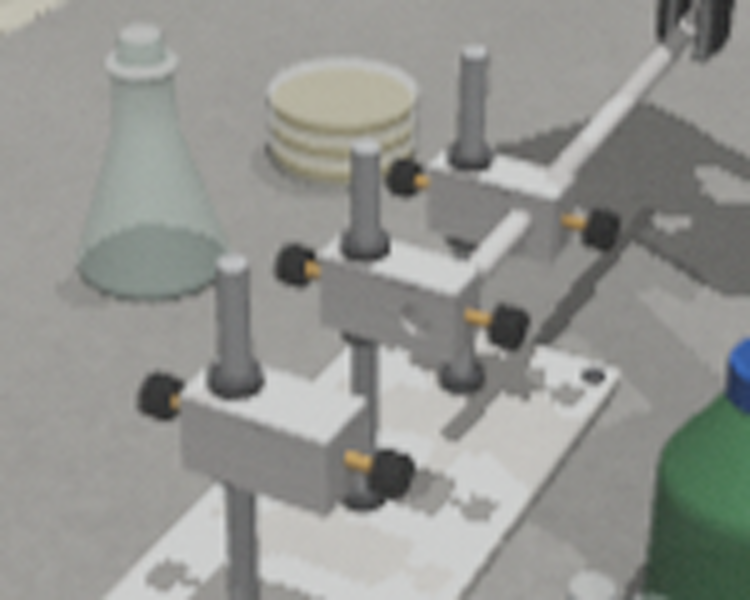

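View pics/top7z.png

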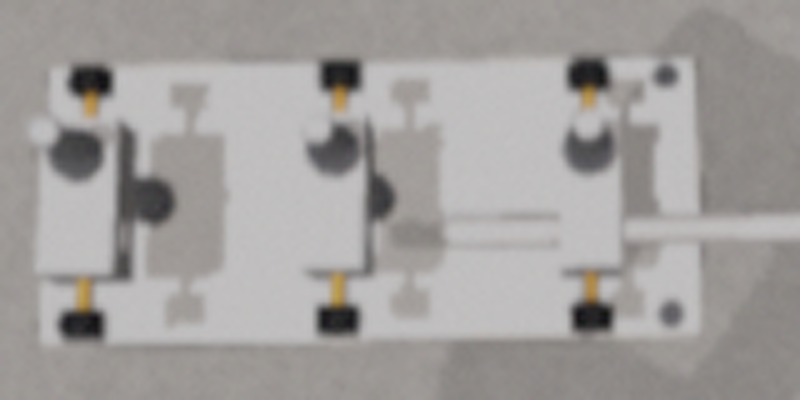

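Request:
move_arm([
  {"tx": 0, "ty": 0, "tz": -0.002, "turn": 0},
  {"tx": 0, "ty": 0, "tz": -0.004, "turn": 0},
  {"tx": 0, "ty": 0, "tz": -0.006, "turn": 0},
  {"tx": 0, "ty": 0, "tz": -0.008, "turn": 0},
  {"tx": 0, "ty": 0, "tz": -0.01, "turn": 0},
  {"tx": 0, "ty": 0, "tz": -0.01, "turn": 0},
  {"tx": 0, "ty": 0, "tz": -0.01, "turn": 0},
])

```text
time_s: 9.77
eef_pos: [0.5592, -0.1504, 0.1175]
eef_rot: [0.0, 1.0, 0.015, 0.0]
wrist_force: [0.0, 0.5, -3.7]
opening: 0.118
```

```bash
python3 meas.py 8
```

```text
t 9.77 p [ 0.5592 -0.1504  0.1175] head 1.69 tilt [ 4.e-04 -3.e-04 -1.e+00] F [ 0.05  0.48 -3.66] M [-0.45 -0.05 -0.04] op 0.118 q [-0.47  0.32  1.69 -0.    1.14 -0.5 ]
t 9.87 p [ 0.5591 -0.1504  0.1173] head 1.68 tilt [ 3.e-04 -2.e-04 -1.e+00] F [ 0.01  0.01 -2.87] M [-0.44 -0.09 -0.09] op 0.113 q [-0.47  0.32  1.69 -0.    1.14 -0.5 ]
top8 seg -0.120..0.043 n 508 dx -0.0002 z 0.1315 ymax 0.0425
top8 seg 0.088..0.142 n 102 dx 0.0002 z 0.1221 ymax 0.1218
   clamp top 0 0.1408
   clamp top 1 0.1408
   clamp top 2 0.1368
side8 seg -0.120..0.043 n 175 dx -0.0053 z 0.1361 ymax 0.0360
side8 seg 0.088..0.142 n 68 dx 0.0008 z 0.1203 ymax 0.1229
   clamp top 0 0.1393
   clamp top 1 0.1397
   clamp top 2 0.1361
```

Request:
move_arm([
  {"tx": 0, "ty": 0, "tz": 0.002, "turn": 0},
  {"tx": 0, "ty": 0, "tz": 0.004, "turn": 0},
  {"tx": 0, "ty": 0, "tz": 0.006, "turn": 0},
  {"tx": 0, "ty": 0, "tz": 0.008, "turn": 0},
  {"tx": 0, "ty": 0, "tz": 0.009, "turn": 0},
  {"tx": 0, "ty": 0, "tz": 0.009, "turn": 0},
  {"tx": 0, "ty": 0, "tz": 0.009, "turn": 0},
])

```text
time_s: 10.45
eef_pos: [0.5591, -0.1502, 0.1083]
eef_rot: [-0.0, 1.0, 0.015, -0.0]
wrist_force: [-0.6, 1.3, -1.0]
opening: 0.116
```

```bash
python3 meas.py 9
```

```text
t 10.45 p [ 0.5591 -0.1502  0.1083] head 1.69 tilt [-1.e-04  1.e-04 -1.e+00] F [-0.64  1.34 -1.01] M [-0.11 -0.    0.05] op 0.116 q [-0.47  0.33  1.69  0.    1.12 -0.5 ]
t 10.55 p [ 0.5592 -0.1503  0.1084] head 1.69 tilt [ 2.e-04 -1.e-04 -1.e+00] F [-0.02  0.3  -1.24] M [-0.12 -0.03 -0.03] op 0.115 q [-0.47  0.33  1.69  0.    1.12 -0.5 ]
top9 seg -0.120..0.043 n 499 dx -0.0022 z 0.1357 ymax 0.0425
top9 seg 0.088..0.142 n 106 dx -0.0001 z 0.1240 ymax 0.1236
   clamp top 0 0.1404
   clamp top 1 0.1407
   clamp top 2 0.1368
side9 seg -0.120..0.043 n 167 dx 0.0001 z 0.1247 ymax 0.0346
side9 seg 0.088..0.142 n 71 dx 0.0010 z 0.1227 ymax 0.1264
   clamp top 0 0.1393
   clamp top 1 0.1396
   clamp top 2 0.1361
```

Request:
move_arm([
  {"tx": 0, "ty": -0.004, "tz": 0, "turn": 0},
  {"tx": 0, "ty": -0.008, "tz": 0, "turn": 0},
  {"tx": 0, "ty": -0.012, "tz": 0, "turn": 0},
  {"tx": 0, "ty": -0.016, "tz": 0, "turn": 0},
  {"tx": 0, "ty": -0.02, "tz": 0, "turn": 0},
  {"tx": 0, "ty": -0.022, "tz": 0, "turn": 0},
  {"tx": 0, "ty": -0.024, "tz": 0, "turn": 0},
  {"tx": 0, "ty": -0.025, "tz": 0, "turn": 0},
  {"tx": 0, "ty": -0.026, "tz": 0, "turn": 0},
  {"tx": 0, "ty": -0.027, "tz": 0, "turn": 0},
  {"tx": 0, "ty": -0.028, "tz": 0, "turn": 0},
  {"tx": 0, "ty": -0.028, "tz": 0, "turn": 0},
])

```text
time_s: 11.55
eef_pos: [0.5582, -0.1222, 0.1083]
eef_rot: [-0.0, 1.0, 0.015, -0.0]
wrist_force: [0.2, 0.2, -1.0]
opening: 0.119
```

```bash
python3 -c "
from h import *
st()"
```

```text
t 11.55 p [ 0.5582 -0.1222  0.1083] head 1.69 tilt [-1.e-04  1.e-04 -1.e+00] F [ 0.2   0.22 -0.98] M [-0.18  0.01 -0.07] op 0.119 q [-0.42  0.31  1.71  0.    1.12 -0.45]
```

Request:
move_arm([
  {"tx": 0, "ty": -0.001, "tz": 0, "turn": 0},
  {"tx": 0, "ty": -0.002, "tz": 0, "turn": 0},
  {"tx": 0, "ty": -0.003, "tz": 0, "turn": 0},
  {"tx": 0, "ty": -0.004, "tz": 0, "turn": 0},
  {"tx": 0, "ty": -0.004, "tz": 0, "turn": 0},
])

```text
time_s: 11.97
eef_pos: [0.5581, -0.1181, 0.1083]
eef_rot: [-0.0, 1.0, 0.015, -0.0]
wrist_force: [0.3, -0.2, -0.9]
opening: 0.113
```

```bash
python3 -c "
from h import *
st()"
```

```text
t 11.97 p [ 0.5581 -0.1181  0.1083] head 1.69 tilt [-1.e-04  1.e-04 -1.e+00] F [ 0.33 -0.25 -0.89] M [-0.05 -0.05 -0.  ] op 0.113 q [-0.42  0.31  1.72  0.    1.11 -0.45]
```

Request:
move_arm([
  {"tx": 0, "ty": -0.001, "tz": 0, "turn": 0},
  {"tx": 0, "ty": -0.002, "tz": 0, "turn": 0},
  {"tx": 0, "ty": -0.003, "tz": 0, "turn": 0},
  {"tx": 0, "ty": -0.004, "tz": 0, "turn": 0},
  {"tx": 0, "ty": -0.005, "tz": 0, "turn": 0},
  {"tx": 0, "ty": -0.006, "tz": 0, "turn": 0},
  {"tx": 0, "ty": -0.006, "tz": 0, "turn": 0},
])

```text
time_s: 12.55
eef_pos: [0.558, -0.1121, 0.1083]
eef_rot: [-0.0, 1.0, 0.015, 0.0]
wrist_force: [-0.5, 1.3, -1.5]
opening: 0.113
```

```bash
python3 meas.py 10
```

```text
t 12.55 p [ 0.558  -0.1121  0.1083] head 1.69 tilt [ 1.e-04  0.e+00 -1.e+00] F [-0.53  1.35 -1.48] M [-0.18 -0.06 -0.05] op 0.113 q [-0.41  0.31  1.72  0.    1.11 -0.44]
t 12.65 p [ 0.5579 -0.1121  0.1083] head 1.69 tilt [ 0.e+00  2.e-04 -1.e+00] F [ 1.21  0.79 -1.83] M [-0.07 -0.04 -0.08] op 0.117 q [-0.41  0.31  1.72  0.    1.11 -0.44]
top10 seg -0.082..0.043 n 375 dx -0.0016 z 0.1357 ymax 0.0425
top10 seg 0.088..0.142 n 164 dx -0.0001 z 0.1237 ymax 0.1419
   clamp top 0 0.1406
   clamp top 1 0.1408
   clamp top 2 0.1368
side10 seg -0.082..0.043 n 131 dx 0.0002 z 0.1247 ymax 0.0346
side10 seg 0.088..0.142 n 74 dx 0.0006 z 0.1226 ymax 0.1353
   clamp top 0 0.1391
   clamp top 1 0.1397
   clamp top 2 0.1363
```

View pics/side10z.png

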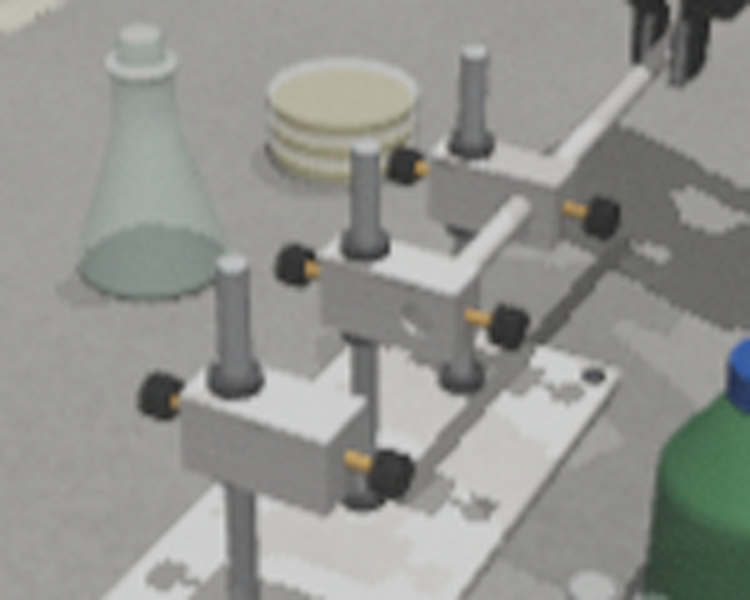

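Request:
move_arm([
  {"tx": 0, "ty": -0.003, "tz": 0, "turn": 0},
  {"tx": 0, "ty": -0.006, "tz": 0, "turn": 0},
  {"tx": 0, "ty": -0.009, "tz": 0, "turn": 0},
  {"tx": 0, "ty": -0.012, "tz": 0, "turn": 0},
  {"tx": 0, "ty": -0.015, "tz": 0, "turn": 0},
  {"tx": 0, "ty": -0.018, "tz": 0, "turn": 0},
  {"tx": 0, "ty": -0.02, "tz": 0, "turn": 0},
  {"tx": 0, "ty": -0.02, "tz": 0, "turn": 0},
])

```text
time_s: 13.32
eef_pos: [0.5573, -0.0916, 0.1083]
eef_rot: [-0.0, 1.0, 0.015, -0.0]
wrist_force: [0.5, 1.4, -1.2]
opening: 0.117
```

```bash
python3 -c "
from h import *
st()"
```

```text
t 13.32 p [ 0.5573 -0.0916  0.1083] head 1.71 tilt [-0.e+00  5.e-04 -1.e+00] F [ 0.46  1.42 -1.2 ] M [-0.08 -0.08 -0.04] op 0.117 q [-0.37  0.3   1.73  0.    1.11 -0.4 ]
```

Request:
move_arm([
  {"tx": 0, "ty": -0.004, "tz": 0, "turn": 0},
  {"tx": 0, "ty": -0.008, "tz": 0, "turn": 0},
  {"tx": 0, "ty": -0.012, "tz": 0, "turn": 0},
  {"tx": 0, "ty": -0.016, "tz": 0, "turn": 0},
  {"tx": 0, "ty": -0.02, "tz": 0.001, "turn": 0},
  {"tx": 0, "ty": -0.024, "tz": 0.002, "turn": 0},
  {"tx": 0, "ty": -0.028, "tz": 0.003, "turn": 0},
  {"tx": 0, "ty": -0.032, "tz": 0.004, "turn": 0},
  {"tx": 0, "ty": -0.036, "tz": 0.005, "turn": 0},
  {"tx": 0, "ty": -0.038, "tz": 0.006, "turn": 0},
  {"tx": 0, "ty": -0.038, "tz": 0.007, "turn": 0},
  {"tx": 0, "ty": -0.038, "tz": 0.007, "turn": 0},
  {"tx": 0, "ty": -0.038, "tz": 0.007, "turn": 0},
])

```text
time_s: 14.4
eef_pos: [0.5562, -0.0542, 0.1013]
eef_rot: [-0.0, 1.0, 0.015, -0.0]
wrist_force: [1.2, 0.8, 0.1]
opening: 0.111
```

```bash
python3 meas.py 11
```

```text
t 14.4 p [ 0.5562 -0.0542  0.1013] head 1.69 tilt [-1.e-04  2.e-04 -1.e+00] F [1.17 0.85 0.08] M [ 0.14 -0.03  0.01] op 0.111 q [-0.31  0.3   1.75  0.    1.09 -0.34]
t 14.5 p [ 0.5562 -0.0544  0.1013] head 1.68 tilt [-1.e-04  1.e-04 -1.e+00] F [-0.14 -0.38 -0.18] M [ 0.23 -0.    0.05] op 0.116 q [-0.31  0.3   1.75  0.    1.09 -0.34]
top11 seg -0.024..0.043 n 128 dx -0.0004 z 0.1211 ymax 0.0424
top11 seg 0.088..0.142 n 165 dx -0.0003 z 0.1320 ymax 0.1415
top11 seg 0.188..0.240 n 96 dx 0.0002 z 0.1228 ymax 0.2189
   clamp top 0 0.1396
   clamp top 1 0.1404
   clamp top 2 0.1372
side11 seg -0.024..0.043 n 62 dx 0.0003 z 0.1195 ymax 0.0298
side11 seg 0.088..0.142 n 70 dx 0.0006 z 0.1210 ymax 0.1334
side11 seg 0.188..0.240 n 85 dx 0.0009 z 0.1219 ymax 0.2202
   clamp top 0 0.1383
   clamp top 1 0.1393
   clamp top 2 0.1361
```

View pics/side11z.png

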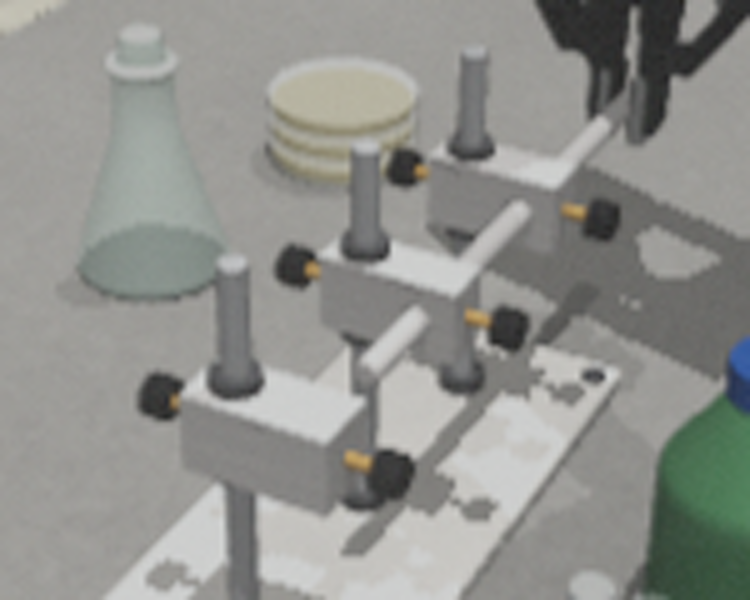

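View pics/top11z.png

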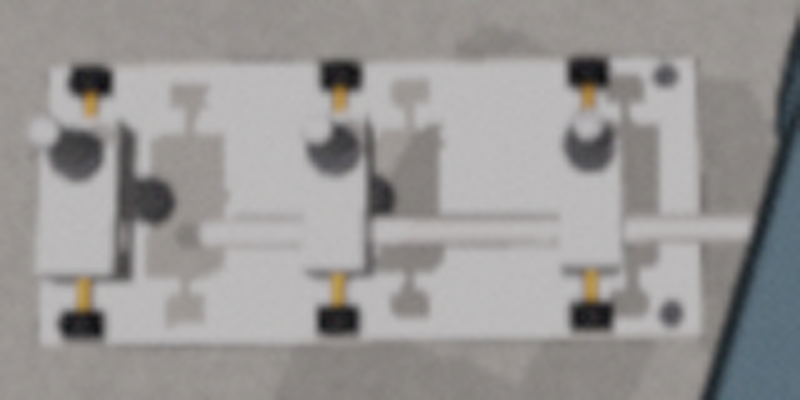

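Request:
move_arm([
  {"tx": 0, "ty": 0, "tz": 0.002, "turn": 0},
  {"tx": 0, "ty": 0, "tz": 0.004, "turn": 0},
  {"tx": 0, "ty": 0, "tz": 0.006, "turn": 0},
  {"tx": 0, "ty": 0, "tz": 0.007, "turn": 0},
  {"tx": 0, "ty": 0, "tz": 0.007, "turn": 0},
  {"tx": 0, "ty": 0, "tz": 0.007, "turn": 0},
])

```text
time_s: 15.0
eef_pos: [0.5563, -0.0545, 0.0942]
eef_rot: [0.0, 1.0, 0.015, 0.0]
wrist_force: [0.3, -1.9, 0.8]
opening: 0.116
```

```bash
python3 meas.py 12
```

```text
t 15.0 p [ 0.5563 -0.0545  0.0942] head 1.68 tilt [ 0.e+00 -2.e-04 -1.e+00] F [ 0.32 -1.86  0.79] M [ 0.05 -0.06 -0.03] op 0.116 q [-0.31  0.31  1.75 -0.    1.08 -0.34]
t 15.1 p [ 0.5563 -0.0544  0.0944] head 1.69 tilt [ 1.e-04 -2.e-04 -1.e+00] F [ 0.2  -1.64  0.01] M [ 0.03 -0.03 -0.05] op 0.117 q [-0.31  0.31  1.75 -0.    1.08 -0.34]
top12 seg -0.024..0.043 n 127 dx -0.0005 z 0.1153 ymax 0.0423
top12 seg 0.088..0.142 n 166 dx -0.0000 z 0.1170 ymax 0.1418
top12 seg 0.188..0.240 n 94 dx 0.0001 z 0.1190 ymax 0.2195
   clamp top 0 0.1335
   clamp top 1 0.1357
   clamp top 2 0.137
side12 seg -0.024..0.043 n 61 dx 0.0003 z 0.1134 ymax 0.0306
side12 seg 0.088..0.142 n 69 dx 0.0008 z 0.1162 ymax 0.1341
side12 seg 0.188..0.240 n 84 dx 0.0011 z 0.1181 ymax 0.2203
   clamp top 0 0.1326
   clamp top 1 0.135
   clamp top 2 0.1361
```

Request:
move_arm([
  {"tx": 0, "ty": 0, "tz": -0.002, "turn": 0},
  {"tx": 0, "ty": 0, "tz": -0.004, "turn": 0},
  {"tx": 0, "ty": 0, "tz": -0.006, "turn": 0},
  {"tx": 0, "ty": 0, "tz": -0.007, "turn": 0},
  {"tx": 0, "ty": 0, "tz": -0.007, "turn": 0},
  {"tx": 0, "ty": 0, "tz": -0.007, "turn": 0},
])

```text
time_s: 15.6
eef_pos: [0.5561, -0.0542, 0.1012]
eef_rot: [0.0, 1.0, 0.015, -0.0]
wrist_force: [-0.1, 0.1, -2.1]
opening: 0.114
```

```bash
python3 meas.py 13
```

```text
t 15.6 p [ 0.5561 -0.0542  0.1012] head 1.7 tilt [-2.e-04 -0.e+00 -1.e+00] F [-0.13  0.09 -2.12] M [-0.12 -0.13 -0.04] op 0.114 q [-0.31  0.3   1.75 -0.    1.09 -0.34]
t 15.7 p [ 0.5562 -0.0542  0.1012] head 1.69 tilt [-1.e-04  0.e+00 -1.e+00] F [ 0.12 -0.09 -1.76] M [-0.12  0.01  0.04] op 0.119 q [-0.31  0.3   1.75 -0.    1.09 -0.34]
top13 seg -0.024..0.043 n 127 dx -0.0008 z 0.1192 ymax 0.0424
top13 seg 0.088..0.142 n 164 dx -0.0001 z 0.1175 ymax 0.1419
top13 seg 0.188..0.240 n 91 dx 0.0003 z 0.1163 ymax 0.2203
   clamp top 0 0.1347
   clamp top 1 0.1346
   clamp top 2 0.1371
side13 seg -0.024..0.043 n 71 dx -0.0002 z 0.1182 ymax 0.0343
side13 seg 0.088..0.142 n 73 dx 0.0001 z 0.1167 ymax 0.1381
side13 seg 0.188..0.240 n 86 dx 0.0009 z 0.1151 ymax 0.2210
   clamp top 0 0.1334
   clamp top 1 0.1334
   clamp top 2 0.1361
```

Request:
move_arm([
  {"tx": 0, "ty": 0, "tz": -0.002, "turn": 0},
  {"tx": 0, "ty": 0, "tz": -0.004, "turn": 0},
  {"tx": 0, "ty": 0, "tz": -0.006, "turn": 0},
  {"tx": 0, "ty": 0, "tz": -0.007, "turn": 0},
  {"tx": 0, "ty": 0, "tz": -0.006, "turn": 0},
  {"tx": 0, "ty": 0, "tz": -0.004, "turn": 0},
  {"tx": 0, "ty": 0, "tz": -0.002, "turn": 0},
  {"tx": 0, "ty": 0, "tz": -0.002, "turn": 0},
  {"tx": 0, "ty": 0, "tz": -0.002, "turn": 0},
])

```text
time_s: 16.45
eef_pos: [0.5562, -0.0543, 0.1032]
eef_rot: [-0.0, 1.0, 0.015, -0.0]
wrist_force: [-1.6, -0.6, -1.5]
opening: 0.113
```

```bash
python3 meas.py 14
```

```text
t 16.45 p [ 0.5562 -0.0543  0.1032] head 1.68 tilt [-1.e-04  1.e-04 -1.e+00] F [-1.64 -0.63 -1.5 ] M [-0.18 -0.   -0.01] op 0.113 q [-0.31  0.29  1.75  0.    1.1  -0.34]
t 16.55 p [ 0.5562 -0.0543  0.1033] head 1.69 tilt [-1.e-04  1.e-04 -1.e+00] F [ 0.2   0.73 -1.31] M [-0.14 -0.02  0.03] op 0.116 q [-0.31  0.29  1.75  0.    1.1  -0.34]
top14 seg -0.024..0.043 n 128 dx -0.0004 z 0.1209 ymax 0.0424
top14 seg 0.088..0.142 n 165 dx -0.0002 z 0.1194 ymax 0.1417
top14 seg 0.188..0.240 n 93 dx 0.0002 z 0.1176 ymax 0.2197
   clamp top 0 0.138
   clamp top 1 0.1346
   clamp top 2 0.1367
side14 seg -0.024..0.043 n 66 dx 0.0002 z 0.1201 ymax 0.0318
side14 seg 0.088..0.142 n 77 dx 0.0005 z 0.1183 ymax 0.1386
side14 seg 0.188..0.240 n 82 dx 0.0009 z 0.1167 ymax 0.2203
   clamp top 0 0.1367
   clamp top 1 0.1334
   clamp top 2 0.1361
```

Request:
move_arm([
  {"tx": 0, "ty": 0, "tz": -0.002, "turn": 0},
  {"tx": 0, "ty": 0, "tz": -0.004, "turn": 0},
  {"tx": 0, "ty": 0, "tz": -0.006, "turn": 0},
  {"tx": 0, "ty": 0, "tz": -0.008, "turn": 0},
  {"tx": 0, "ty": 0, "tz": -0.006, "turn": 0},
  {"tx": 0, "ty": 0, "tz": -0.004, "turn": 0},
  {"tx": 0, "ty": 0, "tz": -0.002, "turn": 0},
  {"tx": 0, "ty": 0, "tz": -0.002, "turn": 0},
  {"tx": 0, "ty": 0, "tz": -0.002, "turn": 0},
])

```text
time_s: 17.3
eef_pos: [0.5562, -0.0544, 0.1051]
eef_rot: [-0.0, 1.0, 0.015, -0.0]
wrist_force: [0.6, -0.9, -0.9]
opening: 0.119
```

```bash
python3 meas.py 15
```

```text
t 17.3 p [ 0.5562 -0.0544  0.1051] head 1.68 tilt [-2.e-04  0.e+00 -1.e+00] F [ 0.65 -0.93 -0.87] M [-0.22 -0.03 -0.03] op 0.119 q [-0.31  0.29  1.75 -0.    1.1  -0.34]
t 17.4 p [ 0.5562 -0.0543  0.1053] head 1.68 tilt [-1.e-04  1.e-04 -1.e+00] F [-0.04 -0.94 -1.64] M [-0.3   0.03  0.06] op 0.116 q [-0.31  0.29  1.75  0.    1.1  -0.34]
top15 seg -0.024..0.043 n 128 dx -0.0008 z 0.1322 ymax 0.0424
top15 seg 0.088..0.142 n 163 dx -0.0004 z 0.1196 ymax 0.1419
top15 seg 0.188..0.240 n 93 dx -0.0002 z 0.1173 ymax 0.2197
   clamp top 0 0.1391
   clamp top 1 0.1343
   clamp top 2 0.1368
side15 seg -0.024..0.043 n 69 dx -0.0000 z 0.1216 ymax 0.0312
side15 seg 0.088..0.142 n 80 dx 0.0004 z 0.1188 ymax 0.1370
side15 seg 0.188..0.240 n 84 dx 0.0007 z 0.1164 ymax 0.2206
   clamp top 0 0.1376
   clamp top 1 0.1335
   clamp top 2 0.1361
```

Request:
move_arm([
  {"tx": 0, "ty": 0, "tz": -0.003, "turn": 0},
  {"tx": 0, "ty": 0, "tz": -0.006, "turn": 0},
  {"tx": 0, "ty": 0, "tz": -0.009, "turn": 0},
  {"tx": 0, "ty": 0, "tz": -0.011, "turn": 0},
  {"tx": 0, "ty": 0, "tz": -0.011, "turn": 0},
  {"tx": 0, "ty": 0, "tz": -0.011, "turn": 0},
])

```text
time_s: 17.9
eef_pos: [0.5563, -0.0542, 0.1165]
eef_rot: [0.0, 1.0, 0.015, 0.0]
wrist_force: [-0.4, 0.3, -2.3]
opening: 0.115
```

```bash
python3 meas.py 16
```

```text
t 17.9 p [ 0.5563 -0.0542  0.1165] head 1.7 tilt [ 4.e-04 -0.e+00 -1.e+00] F [-0.4   0.28 -2.26] M [-0.32 -0.08 -0.02] op 0.115 q [-0.31  0.28  1.74  0.    1.12 -0.34]
t 18.0 p [ 0.5563 -0.0542  0.1163] head 1.69 tilt [ 2.e-04  0.e+00 -1.e+00] F [-0.02  0.41 -2.23] M [-0.36 -0.08 -0.03] op 0.114 q [-0.31  0.28  1.74  0.    1.12 -0.34]
top16 seg -0.024..0.043 n 134 dx -0.0002 z 0.1295 ymax 0.0426
top16 seg 0.088..0.142 n 163 dx -0.0001 z 0.1222 ymax 0.1416
top16 seg 0.188..0.240 n 89 dx 0.0001 z 0.1146 ymax 0.2188
   clamp top 0 0.143
   clamp top 1 0.1345
   clamp top 2 0.1371
side16 seg -0.024..0.043 n 77 dx -0.0046 z 0.1384 ymax 0.0362
side16 seg 0.088..0.142 n 88 dx 0.0004 z 0.1211 ymax 0.1398
side16 seg 0.188..0.240 n 85 dx 0.0008 z 0.1140 ymax 0.2195
   clamp top 0 0.1416
   clamp top 1 0.1335
   clamp top 2 0.1363
```

Request:
move_arm([
  {"tx": 0, "ty": 0, "tz": 0.003, "turn": 0},
  {"tx": 0, "ty": 0, "tz": 0.006, "turn": 0},
  {"tx": 0, "ty": 0, "tz": 0.009, "turn": 0},
  {"tx": 0, "ty": 0, "tz": 0.012, "turn": 0},
  {"tx": 0, "ty": 0, "tz": 0.015, "turn": 0},
  {"tx": 0, "ty": 0, "tz": 0.018, "turn": 0},
  {"tx": 0, "ty": 0, "tz": 0.018, "turn": 0},
  {"tx": 0, "ty": 0, "tz": 0.018, "turn": 0},
])

```text
time_s: 18.67
eef_pos: [0.5562, -0.0543, 0.0982]
eef_rot: [-0.0, 1.0, 0.015, -0.0]
wrist_force: [0.2, -0.8, 0.7]
opening: 0.119
```

```bash
python3 meas.py 17
```

```text
t 18.67 p [ 0.5562 -0.0543  0.0982] head 1.68 tilt [-3.e-04  3.e-04 -1.e+00] F [ 0.19 -0.78  0.72] M [0.07 0.01 0.02] op 0.119 q [-0.31  0.3   1.75  0.    1.09 -0.34]
t 18.77 p [ 0.5562 -0.0543  0.0984] head 1.69 tilt [-1.e-04  1.e-04 -1.e+00] F [-0.13 -0.96  0.65] M [ 0.07  0.01 -0.01] op 0.118 q [-0.31  0.3   1.75  0.    1.09 -0.34]
top17 seg -0.024..0.043 n 127 dx -0.0003 z 0.1170 ymax 0.0423
top17 seg 0.088..0.142 n 166 dx -0.0002 z 0.1161 ymax 0.1420
top17 seg 0.188..0.240 n 90 dx -0.0000 z 0.1154 ymax 0.2184
   clamp top 0 0.1345
   clamp top 1 0.1338
   clamp top 2 0.1369
side17 seg -0.024..0.043 n 64 dx 0.0001 z 0.1157 ymax 0.0319
side17 seg 0.088..0.142 n 75 dx 0.0005 z 0.1153 ymax 0.1353
side17 seg 0.188..0.240 n 85 dx 0.0009 z 0.1149 ymax 0.2203
   clamp top 0 0.1332
   clamp top 1 0.1327
   clamp top 2 0.1361
```

Request:
move_arm([
  {"tx": 0, "ty": -0.004, "tz": -0.002, "turn": 0},
  {"tx": 0, "ty": -0.008, "tz": -0.004, "turn": 0},
  {"tx": 0, "ty": -0.012, "tz": -0.006, "turn": 0},
  {"tx": 0, "ty": -0.016, "tz": -0.008, "turn": 0},
  {"tx": 0, "ty": -0.02, "tz": -0.011, "turn": 0},
  {"tx": 0, "ty": -0.023, "tz": -0.014, "turn": 0},
  {"tx": 0, "ty": -0.023, "tz": -0.017, "turn": 0},
  {"tx": 0, "ty": -0.023, "tz": -0.02, "turn": 0},
  {"tx": 0, "ty": -0.023, "tz": -0.022, "turn": 0},
  {"tx": 0, "ty": -0.023, "tz": -0.022, "turn": 0},
])

```text
time_s: 19.6
eef_pos: [0.5553, -0.0303, 0.1204]
eef_rot: [-0.001, 1.0, 0.015, -0.0]
wrist_force: [2.1, 4.9, -5.3]
opening: 0.116
```

```bash
python3 meas.py 18
```

```text
t 19.6 p [ 0.5553 -0.0303  0.1204] head 1.71 tilt [-6.0e-04  1.6e-03 -1.0e+00] F [ 2.11  4.95 -5.32] M [ 0.38 -0.13 -0.07] op 0.116 q [-0.27  0.27  1.75  0.    1.13 -0.3 ]
t 19.7 p [ 0.5553 -0.0303  0.1202] head 1.7 tilt [-6.0e-04  1.7e-03 -1.0e+00] F [ 0.79  4.51 -3.67] M [ 0.41 -0.2  -0.03] op 0.12 q [-0.27  0.27  1.75  0.    1.13 -0.3 ]
top18 seg -0.000..0.043 n 33 dx -0.0003 z 0.1419 ymax 0.0427
top18 seg 0.088..0.142 n 163 dx -0.0006 z 0.1334 ymax 0.1417
top18 seg 0.188..0.240 n 148 dx 0.0002 z 0.1138 ymax 0.2389
   clamp top 0 0.1462
   clamp top 1 0.1353
   clamp top 2 0.137
side18 seg -0.000..0.043 n 52 dx -0.0052 z 0.1416 ymax 0.0371
side18 seg 0.088..0.142 n 92 dx 0.0003 z 0.1233 ymax 0.1403
side18 seg 0.188..0.240 n 90 dx 0.0010 z 0.1132 ymax 0.2281
   clamp top 0 0.1452
   clamp top 1 0.1344
   clamp top 2 0.1362
```

Request:
move_arm([
  {"tx": 0, "ty": 0, "tz": -0.002, "turn": 0},
  {"tx": 0, "ty": 0, "tz": -0.004, "turn": 0},
  {"tx": 0, "ty": 0, "tz": -0.004, "turn": 0},
  {"tx": 0, "ty": 0, "tz": -0.004, "turn": 0},
])

```text
time_s: 20.03
eef_pos: [0.5552, -0.0303, 0.1241]
eef_rot: [-0.001, 1.0, 0.015, -0.0]
wrist_force: [0.7, 5.4, -4.4]
opening: 0.117
```

```bash
python3 meas.py 19
```

```text
t 20.03 p [ 0.5552 -0.0303  0.1241] head 1.7 tilt [-7.0e-04  1.7e-03 -1.0e+00] F [ 0.74  5.44 -4.45] M [ 0.37 -0.23 -0.04] op 0.117 q [-0.27  0.26  1.74  0.    1.14 -0.3 ]
t 20.13 p [ 0.5552 -0.0304  0.1241] head 1.69 tilt [-7.0e-04  1.7e-03 -1.0e+00] F [ 0.73  6.14 -3.95] M [ 0.37 -0.18 -0.04] op 0.115 q [-0.27  0.26  1.74  0.    1.14 -0.3 ]
top19 seg -0.000..0.043 n 29 dx -0.0006 z 0.1460 ymax 0.0427
top19 seg 0.088..0.142 n 161 dx -0.0003 z 0.1281 ymax 0.1414
top19 seg 0.188..0.240 n 152 dx 0.0000 z 0.1176 ymax 0.2399
   clamp top 0 0.1499
   clamp top 1 0.1396
   clamp top 2 0.137
side19 seg -0.000..0.043 n 49 dx -0.0050 z 0.1458 ymax 0.0372
side19 seg 0.088..0.142 n 89 dx 0.0007 z 0.1270 ymax 0.1391
side19 seg 0.188..0.240 n 100 dx 0.0010 z 0.1170 ymax 0.2305
   clamp top 0 0.1486
   clamp top 1 0.1382
   clamp top 2 0.1361
```

View pics/side19z.png

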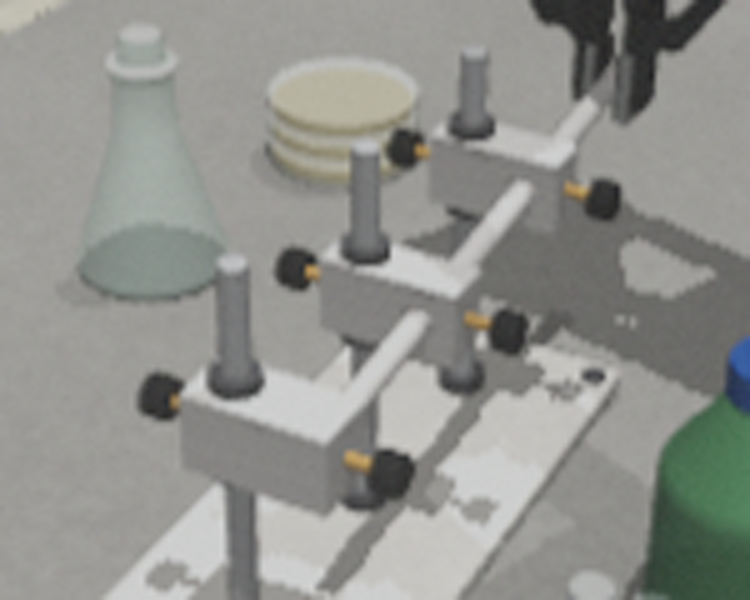

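Request:
move_arm([
  {"tx": 0, "ty": 0, "tz": 0.003, "turn": 0},
  {"tx": 0, "ty": 0, "tz": 0.006, "turn": 0},
  {"tx": 0, "ty": 0, "tz": 0.009, "turn": 0},
  {"tx": 0, "ty": 0, "tz": 0.012, "turn": 0},
  {"tx": 0, "ty": 0, "tz": 0.015, "turn": 0},
  {"tx": 0, "ty": 0, "tz": 0.018, "turn": 0},
  {"tx": 0, "ty": 0, "tz": 0.02, "turn": 0},
  {"tx": 0, "ty": 0, "tz": 0.02, "turn": 0},
  {"tx": 0, "ty": 0, "tz": 0.02, "turn": 0},
])

```text
time_s: 20.88
eef_pos: [0.5556, -0.0315, 0.1043]
eef_rot: [0.0, 1.0, 0.015, 0.0]
wrist_force: [-0.7, 0.0, 0.3]
opening: 0.12
```

```bash
python3 meas.py 20
```

```text
t 20.88 p [ 0.5556 -0.0315  0.1043] head 1.68 tilt [ 1.e-04 -1.e-04 -1.e+00] F [-0.7   0.05  0.27] M [-0.03 -0.    0.02] op 0.12 q [-0.27  0.29  1.75 -0.    1.1  -0.3 ]
t 20.98 p [ 0.5557 -0.0314  0.1044] head 1.69 tilt [ 2.e-04 -2.e-04 -1.e+00] F [-0.87 -0.48  0.8 ] M [0.03 0.02 0.06] op 0.12 q [-0.27  0.29  1.75 -0.    1.1  -0.3 ]
top20 seg -0.001..0.043 n 33 dx -0.0004 z 0.1212 ymax 0.0425
top20 seg 0.088..0.142 n 163 dx 0.0000 z 0.1180 ymax 0.1419
top20 seg 0.188..0.240 n 152 dx 0.0001 z 0.1144 ymax 0.2400
   clamp top 0 0.1374
   clamp top 1 0.1336
   clamp top 2 0.1373
side20 seg -0.001..0.043 n 42 dx 0.0003 z 0.1203 ymax 0.0340
side20 seg 0.088..0.142 n 79 dx 0.0006 z 0.1172 ymax 0.1389
side20 seg 0.188..0.240 n 89 dx 0.0009 z 0.1136 ymax 0.2288
   clamp top 0 0.1361
   clamp top 1 0.1327
   clamp top 2 0.1363
```

Request:
move_arm([
  {"tx": 0, "ty": 0, "tz": 0, "turn": 0},
  {"tx": 0, "ty": 0, "tz": 0, "turn": 0},
  {"tx": 0, "ty": 0, "tz": 0, "turn": 0},
  {"tx": 0, "ty": 0, "tz": 0, "turn": 0},
  {"tx": 0, "ty": 0, "tz": -0.01, "turn": 0},
  {"tx": 0, "ty": 0, "tz": -0.025, "turn": 0},
  {"tx": 0, "ty": 0, "tz": -0.04, "turn": 0},
  {"tx": 0, "ty": 0, "tz": -0.04, "turn": 0},
], gripper=0.4)

```text
time_s: 21.65
eef_pos: [0.5578, -0.0318, 0.1481]
eef_rot: [0.001, 1.0, 0.015, 0.003]
wrist_force: [1.2, 0.2, 0.0]
opening: 0.401
```

```bash
python3 meas.py 21
```

```text
t 21.65 p [ 0.5578 -0.0318  0.1481] head 1.7 tilt [ 0.0057 -0.0015 -1.    ] F [1.21 0.22 0.02] M [-0.01 -0.03  0.02] op 0.401 q [-0.27  0.23  1.73  0.    1.18 -0.3 ]
t 21.75 p [ 0.5561 -0.0314  0.1452] head 1.69 tilt [ 2.e-03 -6.e-04 -1.e+00] F [-0.76 -0.12  0.26] M [-0.03 -0.01  0.05] op 0.403 q [-0.27  0.23  1.73 -0.    1.18 -0.3 ]
top21 seg -0.001..0.043 n 27 dx -0.0004 z 0.1190 ymax 0.0424
top21 seg 0.088..0.142 n 166 dx 0.0002 z 0.1183 ymax 0.1418
top21 seg 0.188..0.240 n 156 dx -0.0000 z 0.1171 ymax 0.2397
   clamp top 0 0.1363
   clamp top 1 0.1335
   clamp top 2 0.1368
side21 seg -0.001..0.043 n 37 dx 0.0009 z 0.1178 ymax 0.0302
side21 seg 0.088..0.142 n 79 dx 0.0008 z 0.1172 ymax 0.1392
side21 seg 0.188..0.240 n 93 dx 0.0010 z 0.1163 ymax 0.2330
   clamp top 0 0.1353
   clamp top 1 0.1325
   clamp top 2 0.136
```

View pics/side21z.png

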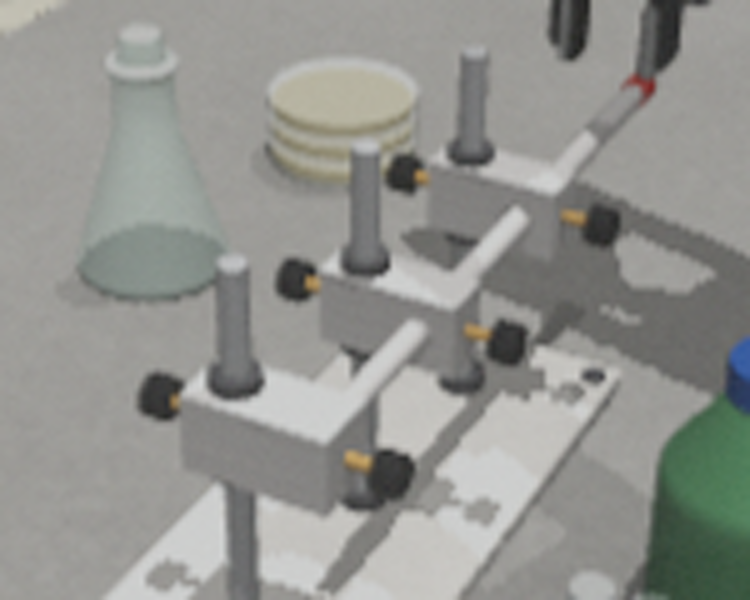

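Request:
move_arm([
  {"tx": 0, "ty": 0, "tz": 0, "turn": 0},
  {"tx": 0, "ty": 0, "tz": 0, "turn": 0},
  {"tx": 0, "ty": 0, "tz": 0, "turn": 0},
  {"tx": 0, "ty": 0, "tz": 0, "turn": 0},
  {"tx": 0, "ty": 0, "tz": 0, "turn": 0},
  {"tx": 0, "ty": 0, "tz": 0.005, "turn": 0},
  {"tx": 0, "ty": 0, "tz": 0.01, "turn": 0},
  {"tx": 0, "ty": 0, "tz": 0.014, "turn": 0},
  {"tx": 0, "ty": 0, "tz": 0.018, "turn": 0},
  {"tx": 0, "ty": 0, "tz": 0.02, "turn": 0},
  {"tx": 0, "ty": 0, "tz": 0.022, "turn": 0},
  {"tx": 0, "ty": 0, "tz": 0.024, "turn": 0},
  {"tx": 0, "ty": 0, "tz": 0.026, "turn": 0},
  {"tx": 0, "ty": 0, "tz": 0.026, "turn": 0},
], gripper=0)

```text
time_s: 22.92
eef_pos: [0.5554, -0.0313, 0.1179]
eef_rot: [-0.0, 1.0, 0.015, -0.0]
wrist_force: [0.4, -0.0, -0.4]
opening: 0.001
```

```bash
python3 meas.py 22
```

```text
t 22.92 p [ 0.5554 -0.0313  0.1179] head 1.69 tilt [-5.e-04  1.e-04 -1.e+00] F [ 0.44 -0.02 -0.41] M [-0.04  0.02 -0.08] op 0.001 q [-0.27  0.27  1.75 -0.    1.13 -0.3 ]
t 23.02 p [ 0.5556 -0.0313  0.1183] head 1.69 tilt [ 0.  0. -1.] F [-0.58 -0.01 -0.11] M [-0.   -0.    0.04] op -0.002 q [-0.27  0.27  1.75  0.    1.13 -0.3 ]
top22 seg -0.001..0.043 n 28 dx 0.0007 z 0.1136 ymax 0.0423
top22 seg 0.088..0.142 n 164 dx -0.0000 z 0.1150 ymax 0.1420
top22 seg 0.188..0.240 n 155 dx -0.0002 z 0.1169 ymax 0.2397
   clamp top 0 0.1316
   clamp top 1 0.1337
   clamp top 2 0.1372
side22 seg -0.001..0.043 n 37 dx -0.0034 z 0.1209 ymax 0.0299
side22 seg 0.088..0.142 n 64 dx 0.0007 z 0.1138 ymax 0.1331
side22 seg 0.188..0.240 n 96 dx 0.0007 z 0.1160 ymax 0.2343
   clamp top 0 0.1304
   clamp top 1 0.1326
   clamp top 2 0.1362
```

View pics/side22z.png

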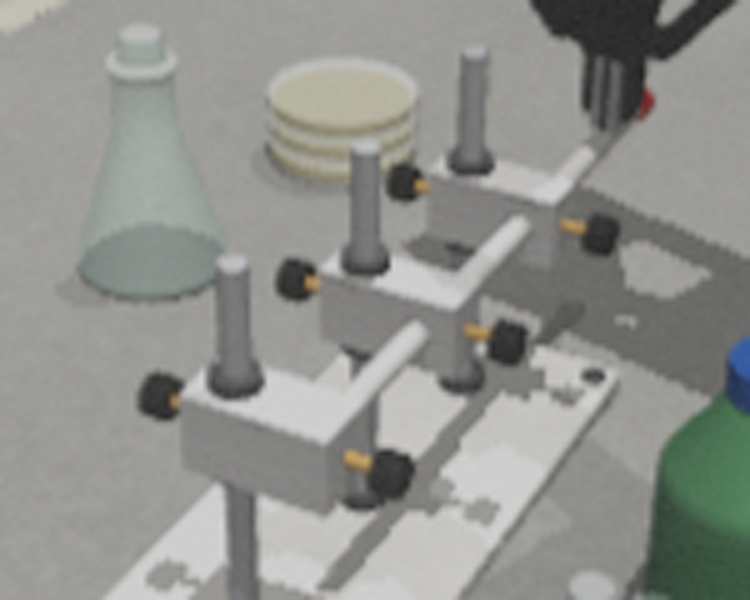

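Request:
move_arm([
  {"tx": 0, "ty": 0, "tz": 0.002, "turn": 0},
  {"tx": 0, "ty": 0, "tz": 0.004, "turn": 0},
  {"tx": 0, "ty": 0, "tz": 0.006, "turn": 0},
  {"tx": 0, "ty": 0, "tz": 0.007, "turn": 0},
  {"tx": 0, "ty": 0, "tz": 0.007, "turn": 0},
])

```text
time_s: 23.43
eef_pos: [0.5553, -0.0312, 0.1109]
eef_rot: [-0.0, 1.0, 0.015, -0.0]
wrist_force: [0.6, 0.2, 0.5]
opening: -0.001
```

```bash
python3 meas.py 23
```

```text
t 23.43 p [ 0.5553 -0.0312  0.1109] head 1.69 tilt [-7.e-04  2.e-04 -1.e+00] F [0.63 0.17 0.51] M [-0.01 -0.01 -0.02] op -0.001 q [-0.27  0.28  1.75 -0.    1.11 -0.3 ]
t 23.53 p [ 0.5555 -0.0313  0.1112] head 1.68 tilt [-2.e-04  1.e-04 -1.e+00] F [-0.38  0.44 -0.33] M [-0.01 -0.01  0.02] op -0.004 q [-0.27  0.28  1.75  0.    1.11 -0.3 ]
top23 seg -0.001..0.043 n 28 dx -0.0045 z 0.1166 ymax 0.0422
top23 seg 0.088..0.142 n 166 dx 0.0000 z 0.1134 ymax 0.1419
top23 seg 0.188..0.240 n 156 dx -0.0002 z 0.1194 ymax 0.2396
   clamp top 0 0.1275
   clamp top 1 0.1337
   clamp top 2 0.1369
side23 seg -0.001..0.043 n 31 dx -0.0042 z 0.1150 ymax 0.0275
side23 seg 0.088..0.142 n 63 dx -0.0045 z 0.1204 ymax 0.1304
side23 seg 0.188..0.240 n 98 dx 0.0006 z 0.1185 ymax 0.2364
   clamp top 0 0.1266
   clamp top 1 0.1325
   clamp top 2 0.1361
```

Request:
move_arm([
  {"tx": 0, "ty": 0, "tz": -0.01, "turn": 0},
  {"tx": 0, "ty": 0, "tz": -0.025, "turn": 0},
  {"tx": 0, "ty": 0, "tz": -0.025, "turn": 0},
  {"tx": 0, "ty": 0, "tz": -0.025, "turn": 0},
  {"tx": 0, "ty": 0, "tz": -0.025, "turn": 0},
  {"tx": 0, "ty": 0, "tz": -0.01, "turn": 0},
  {"tx": 0, "ty": 0, "tz": 0.01, "turn": 0},
  {"tx": 0, "ty": 0, "tz": 0.022, "turn": 0},
  {"tx": 0, "ty": 0, "tz": 0.025, "turn": 0},
  {"tx": 0, "ty": 0, "tz": 0.025, "turn": 0},
  {"tx": 0, "ty": 0, "tz": 0.025, "turn": 0},
], gripper=0.4)

```text
time_s: 24.45
eef_pos: [0.5556, -0.0313, 0.0864]
eef_rot: [-0.0, 1.0, 0.015, -0.0]
wrist_force: [0.1, -0.2, 0.3]
opening: 0.398
```

```bash
python3 meas.py 24;python3 -c "
from h import *
snap('wrist','w24')"
```

```text
t 24.45 p [ 0.5556 -0.0313  0.0864] head 1.69 tilt [-3.e-04  1.e-04 -1.e+00] F [ 0.11 -0.21  0.32] M [ 0.04  0.   -0.05] op 0.398 q [-0.27  0.32  1.76 -0.    1.06 -0.3 ]
t 24.55 p [ 0.5563 -0.0315  0.0872] head 1.69 tilt [ 1.5e-03 -5.0e-04 -1.0e+00] F [ 0.15  0.24 -0.47] M [-0.02 -0.04 -0.03] op 0.399 q [-0.27  0.31  1.76 -0.    1.06 -0.3 ]
top24 seg -0.002..0.043 n 31 dx -0.0021 z 0.1180 ymax 0.0421
top24 seg 0.088..0.142 n 167 dx -0.0003 z 0.1136 ymax 0.1420
top24 seg 0.188..0.240 n 157 dx -0.0004 z 0.1193 ymax 0.2398
   clamp top 0 0.1277
   clamp top 1 0.133
   clamp top 2 0.1372
side24 seg -0.002..0.043 n 31 dx -0.0054 z 0.1145 ymax 0.0282
side24 seg 0.088..0.142 n 62 dx -0.0042 z 0.1208 ymax 0.1326
side24 seg 0.188..0.240 n 98 dx 0.0004 z 0.1186 ymax 0.2372
   clamp top 0 0.1265
   clamp top 1 0.1326
   clamp top 2 0.1362
```

View pics/w24.png

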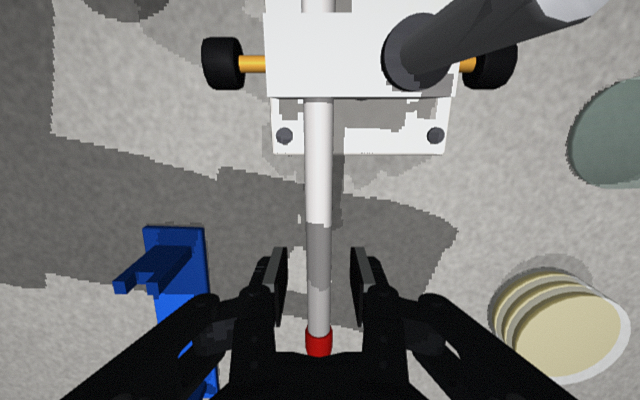

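Request:
move_arm([
  {"tx": 0, "ty": 0, "tz": 0, "turn": 0},
  {"tx": 0, "ty": 0, "tz": 0, "turn": 0},
  {"tx": 0, "ty": 0, "tz": 0, "turn": 0},
  {"tx": 0, "ty": 0, "tz": 0, "turn": 0},
  {"tx": 0, "ty": 0, "tz": 0, "turn": 0},
  {"tx": 0, "ty": 0, "tz": 0, "turn": 0},
  {"tx": 0, "ty": 0, "tz": 0, "turn": 0},
], gripper=0)

```text
time_s: 25.18
eef_pos: [0.5558, -0.0314, 0.0864]
eef_rot: [0.0, 1.0, 0.015, 0.0]
wrist_force: [1.6, 0.2, -0.1]
opening: 0.116
```

```bash
python3 meas.py 25
```

```text
t 25.18 p [ 0.5558 -0.0314  0.0864] head 1.68 tilt [ 4.e-04 -1.e-04 -1.e+00] F [ 1.6   0.23 -0.08] M [-0.01 -0.13 -0.19] op 0.116 q [-0.27  0.31  1.76  0.    1.06 -0.3 ]
t 25.28 p [ 0.5557 -0.0313  0.0864] head 1.69 tilt [ 3.e-04 -1.e-04 -1.e+00] F [ 0.31 -0.48  0.85] M [ 0.02 -0.15 -0.12] op 0.115 q [-0.27  0.32  1.76  0.    1.06 -0.3 ]
top25 seg -0.001..0.043 n 30 dx -0.0017 z 0.1173 ymax 0.0421
top25 seg 0.088..0.142 n 164 dx -0.0000 z 0.1134 ymax 0.1419
top25 seg 0.188..0.240 n 157 dx 0.0001 z 0.1199 ymax 0.2397
   clamp top 0 0.1275
   clamp top 1 0.1336
   clamp top 2 0.1371
side25 seg -0.001..0.043 n 31 dx -0.0058 z 0.1139 ymax 0.0293
side25 seg 0.088..0.142 n 61 dx -0.0048 z 0.1203 ymax 0.1332
side25 seg 0.188..0.240 n 100 dx 0.0010 z 0.1187 ymax 0.2367
   clamp top 0 0.1262
   clamp top 1 0.1327
   clamp top 2 0.1362
```

Request:
move_arm([
  {"tx": 0, "ty": 0, "tz": 0.001, "turn": 0},
  {"tx": 0, "ty": -0.002, "tz": 0.001, "turn": 0},
  {"tx": 0, "ty": -0.004, "tz": 0.001, "turn": 0},
  {"tx": 0, "ty": -0.005, "tz": 0.001, "turn": 0},
  {"tx": 0, "ty": -0.006, "tz": 0.001, "turn": 0},
  {"tx": 0, "ty": -0.007, "tz": 0.001, "turn": 0},
  {"tx": 0, "ty": -0.008, "tz": 0.001, "turn": 0},
  {"tx": 0, "ty": -0.008, "tz": 0.001, "turn": 0},
])

```text
time_s: 25.95
eef_pos: [0.5553, -0.023, 0.0853]
eef_rot: [-0.0, 1.0, 0.015, 0.0]
wrist_force: [0.4, -0.4, 1.0]
opening: 0.115
```

```bash
python3 meas.py 26
```

```text
t 25.95 p [ 0.5553 -0.023   0.0853] head 1.7 tilt [ 0.e+00  1.e-04 -1.e+00] F [ 0.35 -0.37  0.99] M [ 0.05 -0.08 -0.11] op 0.115 q [-0.26  0.32  1.77  0.    1.06 -0.28]
t 26.05 p [ 0.5553 -0.0231  0.0853] head 1.7 tilt [ 0.e+00  3.e-04 -1.e+00] F [ 0.71 -0.09  0.5 ] M [ 0.18 -0.1  -0.01] op 0.117 q [-0.26  0.32  1.77  0.    1.06 -0.29]
top26 seg 0.007..0.043 n 21 dx -0.0003 z 0.1150 ymax 0.0139
top26 seg 0.088..0.142 n 166 dx -0.0003 z 0.1130 ymax 0.1419
top26 seg 0.188..0.240 n 160 dx -0.0000 z 0.1203 ymax 0.2399
   clamp top 0 0.1263
   clamp top 1 0.1336
   clamp top 2 0.1369
side26 seg 0.007..0.043 n 23 dx -0.0048 z 0.1137 ymax 0.0294
side26 seg 0.088..0.142 n 63 dx 0.0003 z 0.1115 ymax 0.1322
side26 seg 0.188..0.240 n 102 dx 0.0007 z 0.1192 ymax 0.2378
   clamp top 0 0.1257
   clamp top 1 0.1327
   clamp top 2 0.1363
```

Request:
move_arm([
  {"tx": 0, "ty": 0.002, "tz": 0, "turn": 0},
  {"tx": 0, "ty": 0.003, "tz": -0.002, "turn": 0},
  {"tx": 0, "ty": 0.003, "tz": -0.003, "turn": 0},
  {"tx": 0, "ty": 0.003, "tz": -0.004, "turn": 0},
  {"tx": 0, "ty": 0.003, "tz": -0.004, "turn": 0},
  {"tx": 0, "ty": 0.003, "tz": -0.004, "turn": 0},
])

```text
time_s: 26.55
eef_pos: [0.5552, -0.0265, 0.0891]
eef_rot: [0.0, 1.0, 0.015, -0.0]
wrist_force: [-0.3, -0.2, -1.4]
opening: 0.116
```

```bash
python3 meas.py 27
```

```text
t 26.55 p [ 0.5552 -0.0265  0.0891] head 1.69 tilt [-5.e-04 -2.e-04 -1.e+00] F [-0.26 -0.16 -1.38] M [-0.18  0.04  0.04] op 0.116 q [-0.26  0.31  1.76 -0.    1.07 -0.29]
t 26.65 p [ 0.5552 -0.0264  0.0892] head 1.7 tilt [-4.e-04 -2.e-04 -1.e+00] F [ 0.32 -0.4  -2.21] M [-0.16  0.04 -0.  ] op 0.117 q [-0.26  0.31  1.76 -0.    1.07 -0.29]
top27 seg 0.004..0.043 n 18 dx -0.0047 z 0.1172 ymax 0.0422
top27 seg 0.088..0.142 n 164 dx -0.0002 z 0.1220 ymax 0.1419
top27 seg 0.188..0.240 n 155 dx 0.0001 z 0.1166 ymax 0.2400
   clamp top 0 0.1269
   clamp top 1 0.1318
   clamp top 2 0.1367
side27 seg 0.004..0.043 n 31 dx -0.0041 z 0.1165 ymax 0.0322
side27 seg 0.088..0.142 n 68 dx -0.0062 z 0.1187 ymax 0.1326
side27 seg 0.188..0.240 n 92 dx 0.0007 z 0.1153 ymax 0.2327
   clamp top 0 0.1256
   clamp top 1 0.1308
   clamp top 2 0.1362
```

Request:
move_arm([
  {"tx": 0, "ty": 0, "tz": 0, "turn": 0},
  {"tx": 0, "ty": 0, "tz": 0, "turn": 0},
  {"tx": 0, "ty": 0, "tz": 0, "turn": 0},
  {"tx": 0, "ty": 0, "tz": 0, "turn": 0},
  {"tx": 0, "ty": 0, "tz": -0.015, "turn": 0},
  {"tx": 0, "ty": 0, "tz": -0.035, "turn": 0},
  {"tx": 0, "ty": 0, "tz": -0.04, "turn": 0},
], gripper=0.4)

```text
time_s: 27.23
eef_pos: [0.5571, -0.0267, 0.132]
eef_rot: [0.001, 1.0, 0.015, 0.002]
wrist_force: [1.3, 0.4, 1.2]
opening: 0.402
```

Request:
move_arm([
  {"tx": 0, "ty": 0, "tz": 0, "turn": 0},
  {"tx": 0, "ty": 0, "tz": 0, "turn": 0},
  {"tx": 0, "ty": 0, "tz": 0, "turn": 0},
  {"tx": 0, "ty": 0, "tz": 0, "turn": 0},
  {"tx": 0, "ty": 0, "tz": 0, "turn": 0},
  {"tx": 0, "ty": 0, "tz": 0.006, "turn": 0},
  {"tx": 0, "ty": 0, "tz": 0.012, "turn": 0},
  {"tx": 0, "ty": 0, "tz": 0.016, "turn": 0},
  {"tx": 0, "ty": 0, "tz": 0.018, "turn": 0},
  {"tx": 0, "ty": 0, "tz": 0.02, "turn": 0},
  {"tx": 0, "ty": 0, "tz": 0.021, "turn": 0},
  {"tx": 0, "ty": 0, "tz": 0.021, "turn": 0},
  {"tx": 0, "ty": 0, "tz": 0.021, "turn": 0},
], gripper=0)

```text
time_s: 28.32
eef_pos: [0.5555, -0.0263, 0.1084]
eef_rot: [0.0, 1.0, 0.015, 0.0]
wrist_force: [1.3, -0.6, 0.6]
opening: 0.001
```

```bash
cat > meas2.py <<'E'
from h import *
import sys
k=sys.argv[1]
st();[snap(n,n+k) for n in('side','top')];st()
O=np.array([.5492,.1651]);g=get_obs()['eef_pos'][1]
def fitseg(W,segs,z0):
    X,Y,Z=W[...,0],W[...,1],W[...,2];xl=O[0]-.0297*(Y-O[1]);out=[]
    best=None
    m=np.zeros(X.shape,bool)
    for a,b in segs: m|=(Y>a)&(Y<b)
    m&=(abs(X-xl)<.011)&(Z>.095)&(Z<.15)
    Q=W[m];dx=Q[:,0]-xl[m];y=Q[:,1]-.165
    for s0 in(-.08,-.04,0,.04,.08):
      for zz in(.112,.116,.12,.124):
        fun=lambda p:np.hypot(dx-p[0],Q[:,2]-p[1]-p[2]*y)-.006
        s=least_squares(fun,[0.0003,zz,s0],loss='soft_l1',f_scale=.0015)
        if best is None or s.cost<best.cost: best=s
    return best.x,m.sum(),np.sqrt(2*best.cost/m.sum())
for n,b in(('top',.0001),('side',.0009)):
    W=cloud(load(n+k));X,Y,Z=W[...,0],W[...,1],W[...,2]
    p,c,r=fitseg(W,[(.088,.142),(.188,.242)],0)
    print(n,'dx %.4f slope %.4f'%(p[0],p[2]),'z near %.4f mid %.4f mouth %.4f floor %.4f'%tuple(p[1]+b+p[2]*(yy-.165) for yy in(.065,.165,.251,.271)),c,r.round(4))
    print('   bores',[ (lambda zz:(np.median(zz[abs(zz-np.histogram(zz,bins=np.arange(.115,.16,.001))[1][np.histogram(zz,bins=np.arange(.115,.16,.001))[0].argmax()]-.0005)<.003])-.017+b).round(4))(Z[(abs(Y-yy)<.018)&(Z>.118)&(Z<.16)&(X>.555)&(X<.625)]) for yy in(.065,.165,.265)])
p=cv2.imread('pics/side%s.png'%k);cv2.imwrite('pics/side%sz.png'%k,cv2.resize(p[150:270,240:390],None,fx=5,fy=5,interpolation=cv2.INTER_CUBIC))
E
python3 meas2.py 28
```

```text
t 28.32 p [ 0.5555 -0.0263  0.1084] head 1.69 tilt [ 2.e-04 -1.e-04 -1.e+00] F [ 1.32 -0.62  0.55] M [ 0.03  0.05 -0.  ] op 0.001 q [-0.26  0.28  1.75 -0.    1.11 -0.29]
t 28.42 p [ 0.5556 -0.0264  0.1086] head 1.69 tilt [ 5.e-04 -2.e-04 -1.e+00] F [-0.   -0.25 -0.67] M [-0.    0.   -0.02] op 0.001 q [-0.26  0.28  1.75 -0.    1.11 -0.29]
top dx -0.0001 slope 0.0685 z near 0.1080 mid 0.1148 mouth 0.1207 floor 0.1221 326 0.0009
   bores [np.float64(0.1082), np.float64(0.1149), np.float64(0.12)]
side dx 0.0009 slope 0.0735 z near 0.1071 mid 0.1145 mouth 0.1208 floor 0.1223 154 0.0006
   bores [np.float64(0.1075), np.float64(0.1147), np.float64(0.1202)]
```

View pics/side28z.png

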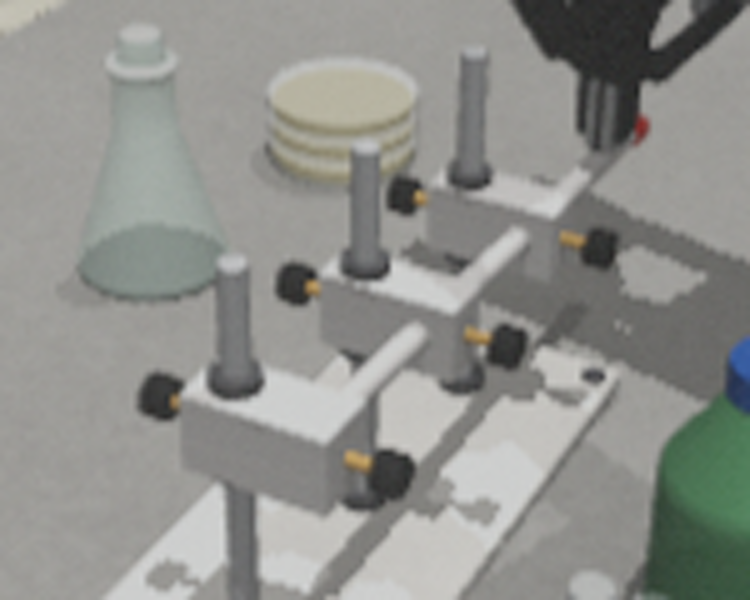

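Request:
move_arm([
  {"tx": 0, "ty": 0, "tz": -0.012, "turn": 0},
  {"tx": 0, "ty": 0, "tz": -0.025, "turn": 0},
  {"tx": 0, "ty": 0, "tz": -0.025, "turn": 0},
  {"tx": 0, "ty": 0, "tz": -0.025, "turn": 0},
  {"tx": 0, "ty": 0, "tz": -0.025, "turn": 0},
  {"tx": 0, "ty": 0, "tz": -0.01, "turn": 0},
  {"tx": 0, "ty": 0, "tz": 0.01, "turn": 0},
  {"tx": 0, "ty": 0, "tz": 0.022, "turn": 0},
  {"tx": 0, "ty": 0, "tz": 0.024, "turn": 0},
  {"tx": 0, "ty": 0, "tz": 0.024, "turn": 0},
  {"tx": 0, "ty": 0, "tz": 0.024, "turn": 0},
], gripper=0.4)

```text
time_s: 29.33
eef_pos: [0.5556, -0.0263, 0.0845]
eef_rot: [-0.0, 1.0, 0.015, -0.0]
wrist_force: [0.5, 0.7, 0.2]
opening: 0.404
```

Request:
move_arm([
  {"tx": 0, "ty": 0, "tz": 0, "turn": 0},
  {"tx": 0, "ty": 0, "tz": 0, "turn": 0},
  {"tx": 0, "ty": 0, "tz": 0, "turn": 0},
  {"tx": 0, "ty": 0, "tz": 0, "turn": 0},
  {"tx": 0, "ty": 0, "tz": 0, "turn": 0},
  {"tx": 0, "ty": 0, "tz": 0, "turn": 0},
  {"tx": 0, "ty": 0, "tz": 0, "turn": 0},
], gripper=0)

```text
time_s: 29.92
eef_pos: [0.5557, -0.0264, 0.0845]
eef_rot: [0.0, 1.0, 0.015, 0.0]
wrist_force: [1.5, -0.1, -0.2]
opening: 0.114
```

```bash
python3 meas2.py 29
```

```text
t 29.92 p [ 0.5557 -0.0264  0.0845] head 1.68 tilt [ 7.e-04 -2.e-04 -1.e+00] F [ 1.51 -0.12 -0.25] M [ 0.   -0.09 -0.11] op 0.114 q [-0.26  0.32  1.77  0.    1.06 -0.29]
t 30.02 p [ 0.5556 -0.0264  0.0844] head 1.68 tilt [ 4.e-04 -1.e-04 -1.e+00] F [ 1.18 -0.97  0.1 ] M [-0.05 -0.19 -0.06] op 0.114 q [-0.26  0.32  1.77  0.    1.06 -0.29]
top dx 0.0001 slope 0.0761 z near 0.1072 mid 0.1148 mouth 0.1214 floor 0.1229 328 0.001
   bores [np.float64(0.1077), np.float64(0.1148), np.float64(0.1201)]
side dx 0.0008 slope 0.0757 z near 0.1070 mid 0.1146 mouth 0.1211 floor 0.1226 152 0.0006
   bores [np.float64(0.1074), np.float64(0.1147), np.float64(0.1201)]
```

Request:
move_arm([
  {"tx": 0, "ty": -0.001, "tz": 0, "turn": 0},
  {"tx": 0, "ty": -0.002, "tz": 0, "turn": 0},
  {"tx": 0, "ty": -0.003, "tz": 0, "turn": 0},
  {"tx": 0, "ty": -0.004, "tz": 0, "turn": 0},
  {"tx": 0, "ty": -0.005, "tz": 0, "turn": 0},
  {"tx": 0, "ty": -0.006, "tz": 0, "turn": 0},
  {"tx": 0, "ty": -0.006, "tz": 0, "turn": 0},
])

```text
time_s: 30.6
eef_pos: [0.5552, -0.02, 0.0843]
eef_rot: [-0.0, 1.0, 0.015, -0.0]
wrist_force: [0.3, -0.2, 0.4]
opening: 0.11
```

```bash
python3 meas2.py 30
```

```text
t 30.6 p [ 0.5552 -0.02    0.0843] head 1.7 tilt [-1.e-04  2.e-04 -1.e+00] F [ 0.27 -0.22  0.44] M [ 0.01 -0.09 -0.02] op 0.11 q [-0.25  0.32  1.77  0.    1.06 -0.28]
t 30.7 p [ 0.5552 -0.0201  0.0843] head 1.69 tilt [-0.e+00  3.e-04 -1.e+00] F [0.01 0.65 0.92] M [ 0.1  -0.14 -0.07] op 0.116 q [-0.25  0.32  1.77  0.    1.06 -0.28]
top dx -0.0002 slope 0.0767 z near 0.1073 mid 0.1150 mouth 0.1216 floor 0.1231 326 0.0009
   bores [np.float64(0.107), np.float64(0.115), np.float64(0.12)]
side dx 0.0005 slope 0.0801 z near 0.1066 mid 0.1146 mouth 0.1215 floor 0.1231 153 0.0005
   bores [np.float64(0.1064), np.float64(0.1146), np.float64(0.1201)]
```

Request:
move_arm([
  {"tx": 0, "ty": -0.001, "tz": 0, "turn": 0},
  {"tx": 0, "ty": -0.002, "tz": 0, "turn": 0},
  {"tx": 0, "ty": -0.003, "tz": 0, "turn": 0},
  {"tx": 0, "ty": -0.003, "tz": 0, "turn": 0},
])

```text
time_s: 31.03
eef_pos: [0.5552, -0.0172, 0.0843]
eef_rot: [0.0, 1.0, 0.015, 0.0]
wrist_force: [0.0, 0.4, 1.1]
opening: 0.119
```

```bash
python3 meas2.py 31
```

```text
t 31.03 p [ 0.5552 -0.0172  0.0843] head 1.69 tilt [ 1.e-04 -0.e+00 -1.e+00] F [0.03 0.4  1.11] M [-0.12 -0.1  -0.04] op 0.119 q [-0.24  0.32  1.77  0.    1.06 -0.27]
t 31.13 p [ 0.5552 -0.0172  0.0843] head 1.69 tilt [ 1.e-04  1.e-04 -1.e+00] F [ 0.26 -0.7   1.07] M [-0.07 -0.1  -0.04] op 0.117 q [-0.24  0.32  1.77  0.    1.06 -0.27]
top dx -0.0002 slope 0.0784 z near 0.1066 mid 0.1145 mouth 0.1212 floor 0.1228 324 0.001
   bores [np.float64(0.1065), np.float64(0.1146), np.float64(0.1201)]
side dx 0.0006 slope 0.0781 z near 0.1065 mid 0.1143 mouth 0.1211 floor 0.1226 152 0.0006
   bores [np.float64(0.1063), np.float64(0.1142), np.float64(0.12)]
```

View pics/side31z.png

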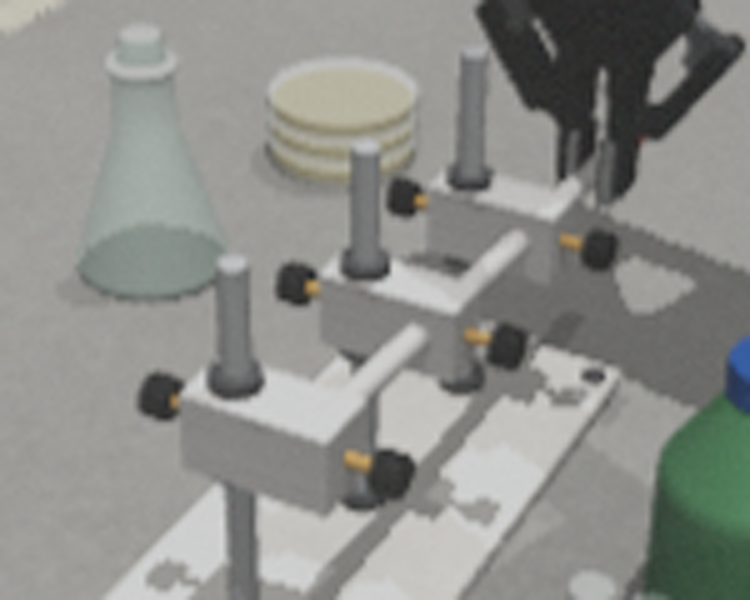

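Request:
move_arm([
  {"tx": 0, "ty": 0, "tz": -0.002, "turn": 0},
  {"tx": 0, "ty": 0, "tz": -0.004, "turn": 0},
  {"tx": 0, "ty": -0.001, "tz": -0.006, "turn": 0},
  {"tx": 0, "ty": -0.001, "tz": -0.008, "turn": 0},
  {"tx": 0, "ty": -0.002, "tz": -0.008, "turn": 0},
  {"tx": 0, "ty": -0.002, "tz": -0.008, "turn": 0},
])

```text
time_s: 31.63
eef_pos: [0.555, -0.0151, 0.0923]
eef_rot: [-0.0, 1.0, 0.015, -0.0]
wrist_force: [1.1, -0.6, -2.1]
opening: 0.114
```

```bash
python3 meas2.py 32
```

```text
t 31.63 p [ 0.555  -0.0151  0.0923] head 1.69 tilt [-2.e-04  2.e-04 -1.e+00] F [ 1.15 -0.59 -2.09] M [-0.39 -0.05 -0.04] op 0.114 q [-0.24  0.3   1.76  0.    1.07 -0.27]
t 31.73 p [ 0.555  -0.015   0.0923] head 1.69 tilt [-2.e-04  4.e-04 -1.e+00] F [ 0.79 -0.07 -2.05] M [-0.35 -0.04 -0.04] op 0.114 q [-0.24  0.3   1.76  0.    1.07 -0.27]
top dx -0.0001 slope 0.0406 z near 0.1114 mid 0.1155 mouth 0.1190 floor 0.1198 328 0.0009
   bores [np.float64(0.111), np.float64(0.1147), np.float64(0.1201)]
side dx 0.0005 slope 0.0380 z near 0.1117 mid 0.1155 mouth 0.1187 floor 0.1195 166 0.0006
   bores [np.float64(0.1106), np.float64(0.1146), np.float64(0.1201)]
```

Request:
move_arm([
  {"tx": 0, "ty": 0, "tz": -0.002, "turn": 0},
  {"tx": 0, "ty": -0.001, "tz": -0.004, "turn": 0},
  {"tx": 0, "ty": -0.002, "tz": -0.006, "turn": 0},
  {"tx": 0, "ty": -0.003, "tz": -0.008, "turn": 0},
  {"tx": 0, "ty": -0.004, "tz": -0.009, "turn": 0},
  {"tx": 0, "ty": -0.004, "tz": -0.009, "turn": 0},
])

```text
time_s: 32.23
eef_pos: [0.555, -0.0111, 0.1015]
eef_rot: [0.0, 1.0, 0.015, 0.0]
wrist_force: [1.0, -2.1, -3.9]
opening: 0.113
```

```bash
python3 meas2.py 33
```

```text
t 32.23 p [ 0.555  -0.0111  0.1015] head 1.7 tilt [ 2.e-04 -0.e+00 -1.e+00] F [ 0.97 -2.14 -3.93] M [-0.75 -0.19 -0.11] op 0.113 q [-0.23  0.29  1.76  0.    1.09 -0.26]
t 32.33 p [ 0.555  -0.0111  0.1014] head 1.69 tilt [ 1.e-04  3.e-04 -1.e+00] F [ 1.17 -1.63 -3.42] M [-0.75 -0.15 -0.09] op 0.115 q [-0.23  0.29  1.76  0.    1.09 -0.26]
top dx -0.0000 slope 0.0086 z near 0.1180 mid 0.1189 mouth 0.1196 floor 0.1198 328 0.001
   bores [np.float64(0.1173), np.float64(0.1176), np.float64(0.1203)]
side dx 0.0008 slope 0.0060 z near 0.1179 mid 0.1185 mouth 0.1190 floor 0.1192 175 0.0006
   bores [np.float64(0.1169), np.float64(0.1174), np.float64(0.1198)]
```

Request:
move_arm([
  {"tx": 0, "ty": -0.001, "tz": -0.002, "turn": 0},
  {"tx": 0, "ty": -0.002, "tz": -0.002, "turn": 0},
  {"tx": 0, "ty": -0.003, "tz": -0.002, "turn": 0},
  {"tx": 0, "ty": -0.004, "tz": -0.002, "turn": 0},
  {"tx": 0, "ty": -0.005, "tz": -0.002, "turn": 0},
  {"tx": 0, "ty": -0.005, "tz": -0.002, "turn": 0},
])

```text
time_s: 32.83
eef_pos: [0.5547, -0.0058, 0.1033]
eef_rot: [-0.0, 1.0, 0.015, -0.0]
wrist_force: [-0.0, -0.1, -1.7]
opening: 0.111
```

```bash
python3 meas2.py 34
```

```text
t 32.83 p [ 0.5547 -0.0058  0.1033] head 1.7 tilt [-2.e-04  6.e-04 -1.e+00] F [-0.04 -0.13 -1.75] M [-0.28 -0.02 -0.03] op 0.111 q [-0.22  0.29  1.76  0.    1.1  -0.25]
t 32.93 p [ 0.5547 -0.0058  0.1032] head 1.7 tilt [-3.e-04  7.e-04 -1.e+00] F [-1.01  1.2  -2.5 ] M [-0.2   0.06  0.03] op 0.115 q [-0.22  0.29  1.76  0.    1.1  -0.25]
top dx 0.0001 slope -0.0000 z near 0.1193 mid 0.1193 mouth 0.1193 floor 0.1193 327 0.0009
   bores [np.float64(0.1182), np.float64(0.1184), np.float64(0.12)]
side dx 0.0008 slope -0.0008 z near 0.1193 mid 0.1192 mouth 0.1191 floor 0.1191 175 0.0007
   bores [np.float64(0.1178), np.float64(0.1178), np.float64(0.1202)]
```

Level on the line. Now ease it to the floor in 0.5–1 mm steps.

Request:
move_arm([
  {"tx": 0, "ty": -0.0005, "tz": 0, "turn": 0},
  {"tx": 0, "ty": -0.001, "tz": 0, "turn": 0},
  {"tx": 0, "ty": -0.0015, "tz": 0, "turn": 0},
  {"tx": 0, "ty": -0.002, "tz": 0, "turn": 0},
  {"tx": 0, "ty": -0.002, "tz": 0, "turn": 0},
])

```text
time_s: 33.35
eef_pos: [0.5547, -0.0043, 0.1033]
eef_rot: [0.0, 1.0, 0.015, -0.0]
wrist_force: [-0.2, -1.0, -2.4]
opening: 0.116
```

Request:
move_arm([
  {"tx": 0, "ty": -0.0005, "tz": 0, "turn": 0},
  {"tx": 0, "ty": -0.001, "tz": 0, "turn": 0},
  {"tx": 0, "ty": -0.001, "tz": 0, "turn": 0},
])

```text
time_s: 33.6
eef_pos: [0.5547, -0.0033, 0.1032]
eef_rot: [-0.0, 1.0, 0.015, -0.0]
wrist_force: [-0.4, -1.5, -2.6]
opening: 0.114
```

Request:
move_arm([
  {"tx": 0, "ty": -0.0005, "tz": 0, "turn": 0},
  {"tx": 0, "ty": -0.001, "tz": 0, "turn": 0},
  {"tx": 0, "ty": -0.001, "tz": 0, "turn": 0},
])

```text
time_s: 33.85
eef_pos: [0.5547, -0.0024, 0.1033]
eef_rot: [0.0, 1.0, 0.015, -0.0]
wrist_force: [-0.9, -1.6, -3.1]
opening: 0.12
```

Request:
move_arm([
  {"tx": 0, "ty": -0.0005, "tz": 0, "turn": 0},
  {"tx": 0, "ty": -0.001, "tz": 0, "turn": 0},
  {"tx": 0, "ty": -0.001, "tz": 0, "turn": 0},
])

```text
time_s: 34.1
eef_pos: [0.5548, -0.0023, 0.1034]
eef_rot: [0.001, 1.0, 0.015, 0.0]
wrist_force: [-0.2, -5.9, -3.5]
opening: 0.118
```

Request:
move_arm([
  {"tx": 0, "ty": -0.0005, "tz": 0, "turn": 0},
  {"tx": 0, "ty": -0.001, "tz": 0, "turn": 0},
  {"tx": 0, "ty": -0.001, "tz": 0, "turn": 0},
])

```text
time_s: 34.35
eef_pos: [0.5549, -0.0023, 0.1035]
eef_rot: [0.002, 1.0, 0.015, 0.0]
wrist_force: [-0.8, -8.9, -3.0]
opening: 0.118
```

```bash
python3 meas2.py 35;python3 - <<'E'
from h import *
snap('wrist','w35')
for n in('top','side'):
    z=load(n+'35');W=cloud(z);p=z['p'].astype(int);m=(p[...,0]>110)&(p[...,1]<60)&(p[...,2]<60)&(W[...,0]>.5)&(W[...,1]<0.1)
    Q=W[m];print(n,len(Q),Q.min(0) if len(Q) else 0)
E
```

```text
t 34.35 p [ 0.5549 -0.0023  0.1035] head 1.69 tilt [ 5.0e-04 -3.2e-03 -1.0e+00] F [-0.76 -8.87 -3.  ] M [-1.85  0.11  0.11] op 0.118 q [-0.22  0.29  1.76 -0.    1.09 -0.24]
t 34.45 p [ 0.5549 -0.0022  0.1035] head 1.68 tilt [ 5.0e-04 -3.1e-03 -1.0e+00] F [-1.14 -9.44 -2.53] M [-1.76  0.15  0.11] op 0.114 q [-0.22  0.29  1.76 -0.    1.09 -0.24]
top dx 0.0003 slope 0.0023 z near 0.1193 mid 0.1195 mouth 0.1197 floor 0.1197 324 0.001
   bores [np.float64(0.1063), np.float64(0.1182), np.float64(0.1201)]
side dx 0.0011 slope 0.0005 z near 0.1192 mid 0.1192 mouth 0.1193 floor 0.1193 174 0.0007
   bores [np.float64(0.1178), np.float64(0.1181), np.float64(0.1201)]
top 0 0
side 0 0
```

View pics/w35.png

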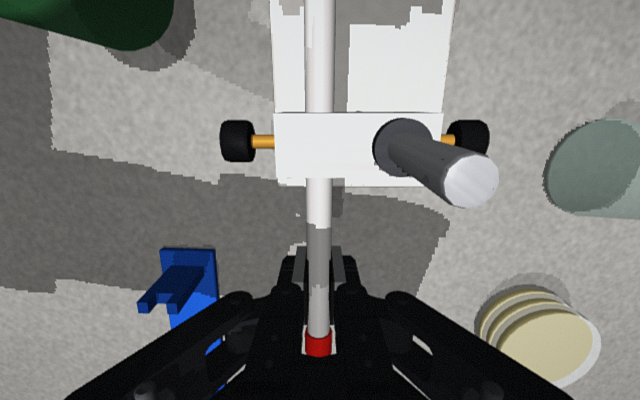

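Request:
move_arm([
  {"tx": 0, "ty": 0.001, "tz": 0, "turn": 0},
  {"tx": 0, "ty": 0.0015, "tz": 0, "turn": 0},
  {"tx": 0, "ty": 0.0015, "tz": 0, "turn": 0},
])

```text
time_s: 34.75
eef_pos: [0.5549, -0.0023, 0.1035]
eef_rot: [0.0, 1.0, 0.015, 0.0]
wrist_force: [-0.7, -6.1, -2.4]
opening: 0.113
```

Request:
move_arm([
  {"tx": 0, "ty": 0, "tz": 0, "turn": 0},
  {"tx": 0, "ty": 0, "tz": 0, "turn": 0},
  {"tx": 0, "ty": 0, "tz": 0, "turn": 0},
  {"tx": 0, "ty": 0, "tz": 0, "turn": 0},
  {"tx": 0, "ty": 0, "tz": -0.01, "turn": 0},
  {"tx": 0, "ty": 0, "tz": -0.03, "turn": 0},
  {"tx": 0, "ty": 0.01, "tz": -0.06, "turn": 0},
  {"tx": 0, "ty": 0.03, "tz": -0.1, "turn": 0},
  {"tx": 0, "ty": 0.06, "tz": -0.12, "turn": 0},
  {"tx": 0, "ty": 0.1, "tz": -0.12, "turn": 0},
  {"tx": 0, "ty": 0.12, "tz": -0.12, "turn": 0},
  {"tx": 0, "ty": 0.12, "tz": -0.12, "turn": 0},
  {"tx": 0, "ty": 0.12, "tz": -0.12, "turn": 0},
], gripper=0.4)

```text
time_s: 35.83
eef_pos: [0.5582, -0.1227, 0.224]
eef_rot: [-0.0, 1.0, 0.014, 0.0]
wrist_force: [-0.6, 0.6, -0.4]
opening: 0.398
```

```bash
python3 meas2.py 36;python3 - <<'E'
from h import *
snap('wrist','w36')
O=np.array([.5492,.1651])
for n in('top36','side36','w36'):
    z=load(n);W=cloud(z);p=z['p'].astype(int);m=(p[...,0]>100)&(p[...,1]<70)&(p[...,2]<70)&(W[...,0]>.5)&(W[...,1]<0.1)&(W[...,1]>-.2)
    Q=W[m];print(n,len(Q),(Q.min(0),Q.max(0)) if len(Q) else 0, 'expect tail y',O[1]-.214)
E
```

```text
t 35.83 p [ 0.5582 -0.1227  0.224 ] head 1.55 tilt [ 6.e-04  3.e-04 -1.e+00] F [-0.63  0.58 -0.43] M [-0.05  0.03  0.02] op 0.398 q [-0.42  0.18  1.62  0.    1.34 -0.45]
t 35.93 p [ 0.5581 -0.1209  0.2234] head 1.7 tilt [-2.e-04  8.e-04 -1.e+00] F [-0.46 -0.8   0.08] M [ 0.    0.03 -0.03] op 0.405 q [-0.42  0.18  1.63  0.    1.34 -0.45]
top dx 0.0001 slope 0.0154 z near 0.1162 mid 0.1177 mouth 0.1191 floor 0.1194 328 0.0009
   bores [np.float64(0.117), np.float64(0.1182), np.float64(0.1199)]
side dx 0.0006 slope 0.0148 z near 0.1161 mid 0.1175 mouth 0.1188 floor 0.1191 163 0.0007
   bores [np.float64(0.1164), np.float64(0.1182), np.float64(0.1201)]
top36 37 (array([ 0.54917045, -0.04955935,  0.11576904]), array([ 0.55955247, -0.03741285,  0.12496049])) expect tail y -0.0489
side36 13 (array([ 0.54829078, -0.04709381,  0.11129941]), array([ 0.5553943 , -0.03469885,  0.12123539])) expect tail y -0.0489
w36 328 (array([ 0.55098437, -0.05029648,  0.11199115]), array([ 0.56495847, -0.03524689,  0.12044412])) expect tail y -0.0489
```

View pics/w36.png

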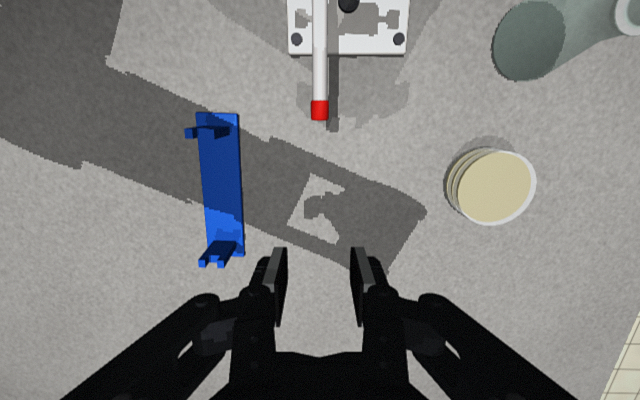

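View pics/side36.png

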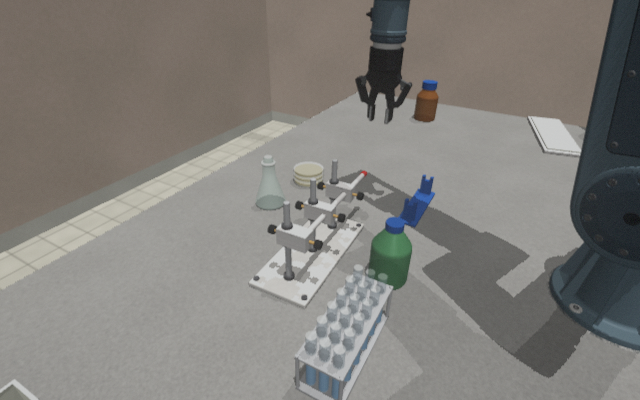

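Request:
move_arm([
  {"tx": 0, "ty": 0, "tz": 0, "turn": 0},
  {"tx": 0, "ty": 0, "tz": 0, "turn": 0},
  {"tx": 0, "ty": 0, "tz": 0, "turn": 0},
  {"tx": 0, "ty": 0, "tz": 0, "turn": 0},
  {"tx": 0, "ty": 0, "tz": 0, "turn": 0},
  {"tx": 0, "ty": 0, "tz": 0, "turn": 0},
  {"tx": 0, "ty": 0, "tz": 0, "turn": 0},
  {"tx": 0, "ty": 0, "tz": 0, "turn": 0},
  {"tx": 0, "ty": 0, "tz": 0, "turn": 0},
  {"tx": 0, "ty": 0, "tz": 0, "turn": 0},
  {"tx": 0, "ty": 0, "tz": 0, "turn": 0},
  {"tx": 0, "ty": 0, "tz": 0, "turn": 0},
])

```text
time_s: 36.98
eef_pos: [0.5582, -0.1218, 0.2233]
eef_rot: [-0.0, 1.0, 0.015, -0.0]
wrist_force: [0.0, -0.1, 0.4]
opening: 0.403
```

```bash
python3 meas2.py 37
```

```text
t 36.98 p [ 0.5582 -0.1218  0.2233] head 1.69 tilt [-1.e-04  0.e+00 -1.e+00] F [ 0.05 -0.14  0.37] M [ 0.03 -0.02  0.01] op 0.403 q [-0.42  0.18  1.62 -0.    1.34 -0.45]
t 37.08 p [ 0.5582 -0.1218  0.2233] head 1.69 tilt [-0.  0. -1.] F [ 0.26 -0.11  0.01] M [ 0.04 -0.03  0.04] op 0.401 q [-0.42  0.18  1.62  0.    1.34 -0.45]
top dx -0.0001 slope 0.0175 z near 0.1160 mid 0.1177 mouth 0.1192 floor 0.1196 330 0.0009
   bores [np.float64(0.1168), np.float64(0.1183), np.float64(0.12)]
side dx 0.0007 slope 0.0177 z near 0.1157 mid 0.1175 mouth 0.1190 floor 0.1193 163 0.0006
   bores [np.float64(0.1165), np.float64(0.1178), np.float64(0.12)]
```

```bash
python3 -c "
from h import *
print(workorder.hand_in())"
```

```text
the job is handed in; nothing more can be done
None
```

The rod went through the near clamp, then the middle clamp, and was pushed until it stopped against the socket floor. It was then released and the job handed in at about 37 s. No verdict was reported.

**Setback on the way:** I pushed the clamps too low before the socket, and the rod slipped to a tilt in the jaws. I had to let go twice with the rod resting in both clamps. Each time I pressed its tail down with the closed fingers to lift the tip onto the socket, then gripped it again. From there the tip entered the socket, and raising the tail with the tip held there brought the rod level again.

**Forces:** The highest wrist-force reading I saw was about 9 N, when the tip met the socket floor. I only read the force at the end of each move and at checks, so brief peaks in between were not seen.

**Last checks:**

| Check | Measured | Requirement |
|---|---|---|
| Tail position (world y) | between −0.047 and −0.050 m | home is −0.049 m, so the tip is on the socket floor to within about 2 mm |
| Tip height | about 0.119 m | 0.117 to 0.123 m |
| Sideways offset | 0 mm (top camera), 0.7 mm (side camera) | within 3 mm |
| Rod slope | 0.0175 rad | below 0.04 rad |

**Still uncertain:**
- The slope rose from about 0.015 to 0.0175 rad in the second after release, so the near clamp may be creeping down slightly.
- The gripper was open and well clear of the rod and stand. I saw no bystander displaced in the pictures, but I did not measure their positions again.

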